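Stow the hardness reference blocks in the gated rack

TASK

Put the round steel reference blocks away in the aluminium rack: turn a bay's gate open by its knob, push a block along the bench into that bay, and turn the gate fully shut behind it, one block to a bay, in any bay. Slide the blocks and do not lift them off the bench. Finish with every block in a bay and all three gates fully shut, that of an empty bay too, and leave the other things on the bench where they are.

Things in the scene. Friction and masses are not known exactly. Their poses are not given: they have to be found in the camera images.
- rack: Fixed aluminium rack, 390 mm wide (y = -204 to 186), origin on the bench, middle of its front line, x pointing away from the robot. No floor: blocks slide on the bench. Three bays at y = 122, 0, -122 mm, each 80 mm wide between round-nosed dividers 42 (leftmost 24) wide, 20 high, from x = 26 to the back wall face at x = 87 mm (24 high). Gate pivots on the right (-y) of each bay: x = 10, y = 61, -61, -183 mm.
- gate_left (a joint): Gate of the left bay, rad, hard stops at 0 and 1.571. Steel bar 10 mm wide, 5 to 15 mm above the bench, reaching 84 mm from its pivot. 0: open, bar points along the rack's -x (to the robot). Clockwise seen from above increases it; 1.571: shut, bar points along +y across the bay mouth. Stays where left; friction torque about 0.12 N m.
- knob_left (a point): Grip point of the left gate's knob, on the pivot axis, 39 mm above the bench. The knob is a grey bar 34 mm long, 12 mm wide, from 26 to 49 mm above the bench, lying along the gate bar and fixed to it. The point turns with it: its -x axis points along the gate bar.
- bay_left (a point): Point on the bench where a block stands in the left bay (rack x = 51, y = 122 mm): centre of the space behind the shut gate, which holds a 60 or 64 mm block with 4 to 10 mm of play each way. Axes as the rack's.
- gate_middle (a joint): Gate of the middle bay, rad, hard stops at 0 and 1.571. Steel bar 10 mm wide, 5 to 15 mm above the bench, reaching 84 mm from its pivot. 0: open, bar points along the rack's -x (to the robot). Clockwise seen from above increases it; 1.571: shut, bar points along +y across the bay mouth. Stays where left; friction torque about 0.12 N m.
- knob_middle (a point): Grip point of the middle gate's knob, on the pivot axis, 39 mm above the bench. The knob is a grey bar 34 mm long, 12 mm wide, from 26 to 49 mm above the bench, lying along the gate bar and fixed to it. The point turns with it: its -x axis points along the gate bar.
- bay_middle (a point): Point on the bench where a block stands in the middle bay (rack x = 51, y = 0 mm): centre of the space behind the shut gate, which holds a 60 or 64 mm block with 4 to 10 mm of play each way. Axes as the rack's.
- gate_right (a joint): Gate of the right bay, rad, hard stops at 0 and 1.571. Steel bar 10 mm wide, 5 to 15 mm above the bench, reaching 84 mm from its pivot. 0: open, bar points along the rack's -x (to the robot). Clockwise seen from above increases it; 1.571: shut, bar points along +y across the bay mouth. Stays where left; friction torque about 0.12 N m.
- knob_right (a point): Grip point of the right gate's knob, on the pivot axis, 39 mm above the bench. The knob is a grey bar 34 mm long, 12 mm wide, from 26 to 49 mm above the bench, lying along the gate bar and fixed to it. The point turns with it: its -x axis points along the gate bar.
- bay_right (a point): Point on the bench where a block stands in the right bay (rack x = 51, y = -122 mm): centre of the space behind the shut gate, which holds a 60 or 64 mm block with 4 to 10 mm of play each way. Axes as the rack's.
- block_a: Loose round steel reference block, 64 mm in diameter, 13 mm high, 0.16 to 0.4 kg, flat on the bench. Origin: centre of its underside, z up. May be absent (None).
- block_b: Loose round steel reference block, 60 mm in diameter, 10 mm high, 0.16 to 0.4 kg, flat on the bench. Origin: centre of its underside, z up. May be absent (None).
- block_c: Loose round steel reference block, 64 mm in diameter, 13 mm high, 0.16 to 0.4 kg, flat on the bench. Origin: centre of its underside, z up. May be absent (None).
- screwdriver_1: Screwdriver with green handle, 229 mm long, 32 mm high, lying left of the blocks, in front of the tester; bystander, origin at the centre of its underside.
- bit_box_1: Small yellow lidded box, 48 x 64 x 28 mm, right of the rack; bystander, origin at the centre of its underside.
There are look-alikes about, which are no part of the job. What is shaped like the block_c but orange is not meant. What is shaped like the block_b but red is not meant.

How it is judged (in metres and radians):
At the end, for the whole second after the job is handed in: Every block that is present lies flat and still on the bench within 15 mm of the centre of one of the three bays (thus behind its gate), and all three gates, also of an empty bay, are turned shut to within 0.12 rad of their stop ((horizontal distance between block_a and bay_left below 0.015 m or horizontal distance between block_a and bay_middle below 0.015 m or horizontal distance between block_a and bay_right below 0.015 m) and height (world z) of each of block_a, block_b, block_c below 0.006 m and linear speed of each of block_a, block_b, block_c below 0.02 m/s and (horizontal distance between block_b and bay_left below 0.015 m or horizontal distance between block_b and bay_middle below 0.015 m or horizontal distance between block_b and bay_right below 0.015 m) and (horizontal distance between block_c and bay_left below 0.015 m or horizontal distance between block_c and bay_middle below 0.015 m or horizontal distance between block_c and bay_right below 0.015 m) and value of joint each of gate_left, gate_middle, gate_right above 1.45 rad); the robot touches nothing.
It fails at once if a block is lifted off the bench (more than 30 mm) (height (world z) of any of block_a, block_b, block_c above 0.03 m).
It fails at once if a bystander object is moved by more than 30 mm (distance of any of screwdriver_1, bit_box_1 from where it was at the start of the episode above 0.03 m).
Of block_a, block_b, block_c only 2 to 3 are there at a start; the rules pass over those that are not, and their reading is None.
At some moment in a run one of block_a, block_b, block_c may be knocked a few centimetres aside while the robot is not near it.
Once in a run the grip may slacken for a moment while it holds something.
It also fails if it takes over 210 s, if anything falls off the work surface, if the arm or the gripper's body presses on something with over 40 N, if the wrist force passes 120 N, or if a joint passes its speed limit or range.

ROBOT

A 6-joint arm with a two-finger parallel gripper is mounted at the origin on a cart in front of the work surface, level with it; the furniture and walls round the work are solid. World frame = base frame: x ahead of the robot, y to its left, z up, the work surface at z = 0. Lengths are in m, angles in degrees, forces in N, time in s.
With the tool pointing down it reaches from about 0.275 to 0.875 m from the base axis. Payload 12.5 kg.
Tool frame: the origin (TCP) lies midway between the tips of the shut fingers; the grasp point (between the pads) lies r.grasp_offset behind it (r.grasp_offset is the distance from the TCP to the grasp point, in m); z points along the fingers, y is the direction in which the jaws open and shut (so a half turn about z gives the same grasp; the last joint's range is limited). The gripper opens to 85 mm and grips with 20 to 120 N. Pads are 22 mm wide; open, the fingers measure 114 mm over their backs; the gripper's body (76 mm by 85 mm) begins 54 mm behind the grasp point. The pads swing forward as they close: fully open they stand 13 mm farther back than shut.
Start: joints at [70.955, 20.094, 94.641, -0, 65.266, -4.847], TCP at [0.135, 0.533, 0.231] pointing down, gripper open.
Joint ranges: [-157.81, 157.81], [-45, 120.19], [0.68, 151.7], [-89.99, 269.99], [4.06, 180], [-164.3, 164.3]. Speed limits (degrees/s): [127.2, 127.2, 159.86, 180, 180, 180].

INTERFACE

Orientations are given as a 3x3 rotation matrix whose columns are the frame's x, y, z axes.
In Python, from workcell import r gives the robot as it stands. The module is installed in compiled form; this text tells all that it offers.
- The arm moves only by the tool drive_tool, never from a script. Its argument "series" is a list of rows, each an object with "claw": the opening in per cent of the stroke, from 0 (shut) to 100 (fully open); "xyz": the shift along the tool's x, y, z in m, a list of three; "turn": the turn, a rotation vector about the tool's x, y, z in degrees, a list of three. In form: [{"claw": claw, "xyz": [x, y, z], "turn": [wx, wy, wz]}, ...]. A call has 1 to 20 rows; each row shifts and turns the commanded pose from where the row before left it, along the tool's axes as they then stand; what a row does not reach is not made up. A row lasts 1/8 s, in which the tool goes at most 62.5 mm and 10.7 degrees, less where a joint would pass 70% of its speed; a pose out of reach is approached as far as the arm can. A call is refused whole if a number of a shift passes 0.0625 or a number of a turn 10.7, either way. A call with a gripper value outside its range is refused whole. The fingers move at their own pace and stop on an object; the grip force is fixed at half the most. Time passes only in rows, so rows that do not move let the fingers close. It gives the time, the measured TCP pose, the force and the opening at its end, in the units of the state.
- r.get_obs(): the state, without advancing time (a new reading comes with each control period).
- r.capture(name): name is "scene" or "side" or "wrist"; returns the picture (384x512x3 uint8, red, green, blue); there is no depth.
- r.calibration(name): a dict with "fx", "fy", "cx", "cy" (pixels), "eye" and "orientation" of the camera in the world. Camera axes: x right, y down, z forward; pixel columns grow to the right and rows downward; lengths in m; the calibration is good to about 2 mm. A picture is of the moment at which its call begins: read the wrist's pose just before it. calibration takes no time and is no camera call; for the wrist camera it gives the pose at the moment of the call.
- r.job_done(): hands the job in, once; it reports no verdict.
Trained networks look in the newest picture that a camera, given by its name, has taken for a name from the list of things; names that differ only in an ending like _2 or _b are one class to them, and where a whole thing is asked for, a point or a joint stands for the part that bears it (a point fixed in the world has none). Each returns a list of dicts, best first, with "conf" (0 to 1); they miss things now and then, are a little off and sometimes report something else, mostly with a low value. They report only what shows in the picture. A call takes as long as a camera call. They do not tell look-alikes from the thing itself.
- r.find_in(camera, target): "location" ([x, y, z] in m, in world coordinates, good to about 4 mm: the middle of the surface that is visible of it).
- r.cut_out(camera, target): "mask" (384x512 bool, what is visible of it).
- r.spot_point(camera, target): "location" ([x, y, z] in m, in world coordinates, good to about 4 mm: a listed point, or the origin of a listed thing).
The state is a dict: "time_s": time; "joints": joint angles; "joint_velocities": joint speeds; "joint_torque": joint torques, N m; "ee_pos": TCP position; "tool_rot": TCP orientation; "wrist_force": force on the tool from outside, world axes, zero at the start; "ft_torque": the same for the moment, N m; "gripper_width": finger opening in m.
Only numpy, scipy, OpenCV 4.12 (cv2) and the standard library are available. Lean on these libraries where they do the work, as an engineer would, in place of code of your own. Each camera call takes 0.05 s, during which the arm holds its last target.

## Working session

There is one attempt and no reset: what is moved stays moved. The work goes in short steps, Python scripts to look and compute and a tool call to move; the robot and the scene stay as the last step left them, time stands still between calls to the robot, and variables do not carry over. Pictures are saved under pics/ and viewed, and the job is handed in when it is done.

Besides the shell and the picture viewer there is one more tool, called after "Call:" as name([rows], argument=value, ...), one row to a line, values as JSON. drive_tool: Moves the arm, as the interface text tells. Its arguments: {"type":"object","properties":{"series":{"type":"array","items":{"type":"object","properties":{"claw":{"type":"number"},"xyz":{"type":"array","items":{"type":"number"}},"turn":{"type":"array","items":{"type":"number"}}}}}},"required":["series"]}

```bash
ls; mkdir -p pics; cat > h.py <<'E'
import numpy as np,cv2
from workcell import r
def save(cam,name):
    im=r.capture(cam); cv2.imwrite('pics/'+name+'.png',cv2.cvtColor(im,cv2.COLOR_RGB2BGR)); return im
def project(cam,p):
    c=r.calibration(cam);R=np.array(c['orientation']);q=R.T@(np.array(p)-np.array(c['eye']))
    return c['fx']*q[0]/q[2]+c['cx'],c['fy']*q[1]/q[2]+c['cy']
def pix(cam,u,v,z=0):
    c=r.calibration(cam);R=np.array(c['orientation']);e=np.array(c['eye'])
    d=R@np.array([(u-c['cx'])/c['fx'],(v-c['cy'])/c['fy'],1]);return e+d*(z-e[2])/d[2]
E
python3 - <<'E'
from h import *
np.set_printoptions(precision=4,suppress=True)
o=r.get_obs();print(o['time_s'],o['ee_pos'],o['tool_rot'],o['gripper_width'],o['wrist_force'],r.grasp_offset)
for c in('scene','side','wrist'):
    save(c,c+'0');print(c,r.calibration(c)['eye'])
for c in('scene','side'):
    for t in('block_a','block_b','rack','gate_left','screwdriver_1','bit_box_1'):
        print(c,t,[(np.round(d['location'],4),round(d['conf'],2)) for d in r.find_in(c,t)])
    for t in('rack','bay_left','knob_left','knob_middle','knob_right','bay_middle','bay_right'):
        print(c,'spot',t,[(np.round(d['location'],4),round(d['conf'],2)) for d in r.spot_point(c,t)])
E
```

```text
pics
0.0 [0.1348 0.5329 0.2307] [[-0.9695  0.2453 -0.0004]
 [ 0.2453  0.9695 -0.0012]
 [ 0.0001 -0.0012 -1.    ]] 0.08554249273143455 [-0.3332  0.1817 -0.3603] 0.0187
scene [-0.0175 -0.5782  0.8917]
side [ 0.2368 -0.7007  1.2871]
wrist [0.0552 0.5533 0.3729]
scene block_a [(array([ 0.4529, -0.2378,  0.0126]), 0.93), (array([ 0.459 , -0.1073,  0.015 ]), 0.87), (array([0.4725, 0.0302, 0.0114]), 0.62), (array([ 0.4415, -0.3704,  0.0109]), 0.57), (array([ 0.6104, -0.3553,  0.0049]), 0.57), (array([ 0.6723, -0.1376,  0.0201]), 0.53)]
scene block_b [(array([ 0.4529, -0.2378,  0.0126]), 0.93), (array([ 0.459 , -0.1073,  0.015 ]), 0.87), (array([0.4725, 0.0302, 0.0114]), 0.62), (array([ 0.4415, -0.3704,  0.0109]), 0.57), (array([ 0.6104, -0.3553,  0.0049]), 0.57), (array([ 0.6723, -0.1376,  0.0201]), 0.53)]
scene rack [(array([ 0.6736, -0.132 ,  0.0211]), 0.87)]
scene gate_left [(array([ 0.6192, -0.0149,  0.015 ]), 0.55), (array([ 0.5959, -0.2574,  0.0131]), 0.35)]
scene screwdriver_1 [(array([0.4025, 0.2765, 0.0232]), 0.88)]
scene bit_box_1 [(array([ 0.5276, -0.3723,  0.0223]), 0.55)]
scene
[... 1028 characters left out ...]
0.023 ]), 0.52), (array([ 0.5953, -0.2567,  0.0138]), 0.23)]
side bit_box_1 []
side spot rack [(array([ 0.6086, -0.0839, -0.0015]), 0.79)]
side spot bay_left [(array([0.6672, 0.0369, 0.0002]), 0.72), (array([ 0.6162, -0.142 ,  0.0374]), 0.65), (array([ 0.4538, -0.1052,  0.0016]), 0.34), (array([0.4678, 0.0371, 0.0028]), 0.23)]
side spot knob_left [(array([ 0.6273, -0.0188,  0.0403]), 0.61)]
side spot knob_middle [(array([ 0.616 , -0.144 ,  0.0374]), 0.47)]
side spot knob_right [(array([ 0.6114, -0.2631,  0.0422]), 0.61)]
side spot bay_middle [(array([ 0.6653, -0.0855,  0.0002]), 0.77)]
side spot bay_right [(array([ 0.466 ,  0.0355, -0.0003]), 0.6), (array([ 0.6576, -0.2046,  0.0014]), 0.57)]
```

View pics/scene0.png

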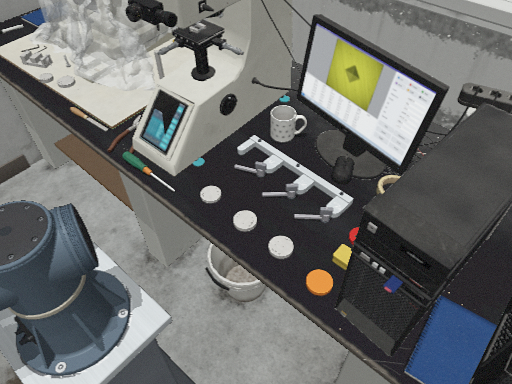

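View pics/side0.png

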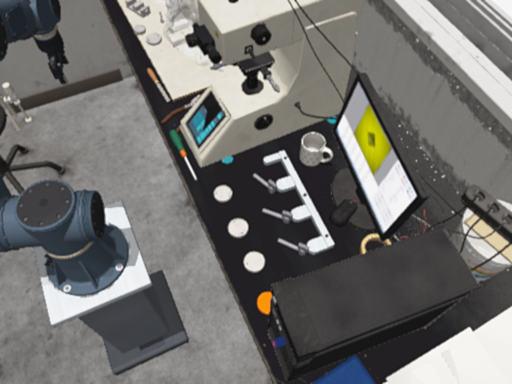

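View pics/wrist0.png

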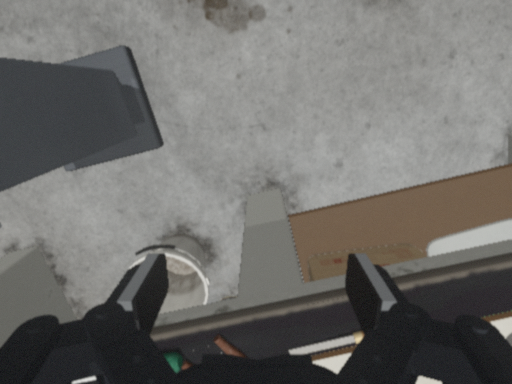

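Three pale blocks stand in a row at pixels (210,195), (245,221) and (281,247) in the scene view. The orange decoy is at (319,282) and the red one is behind the PC. All three gates look about open. I'll swing the arm over, first retracting to keep clear of the tester.

Call:
drive_tool([
  {"xyz": [-0.026, -0.035, 0]},
  {"xyz": [-0.026, -0.035, 0]},
  {"xyz": [-0.026, -0.035, 0]},
  {"xyz": [-0.026, -0.035, 0]},
  {"xyz": [-0.026, -0.035, 0]},
  {"xyz": [-0.026, -0.035, 0]},
  {"xyz": [-0.026, -0.035, 0]},
  {"xyz": [-0.026, -0.038, 0]},
  {"xyz": [-0.026, -0.038, 0]},
  {"xyz": [-0.026, -0.038, 0]},
  {"xyz": [-0.026, -0.038, 0]},
  {"xyz": [-0.026, -0.038, 0]},
  {"xyz": [-0.026, -0.038, 0]},
  {"xyz": [-0.026, -0.038, 0]},
  {"xyz": [-0.026, -0.038, 0]},
  {"turn": [0, 0, -10.7]},
  {"xyz": [0, 0, 0]},
])

```text
invalid input at $.series[0]: expected keys claw, xyz, turn
```

```bash
python3 - <<'E'
from h import *
np.set_printoptions(precision=4,suppress=True)
o=r.get_obs();print(o['time_s'],o['ee_pos'],o['tool_rot'],o['joints'])
im=save('wrist','w1'); s=save('scene','s1')
print(r.calibration('wrist')['orientation'],r.calibration('wrist')['eye'])
cv2.imwrite('pics/s1z.png',cv2.cvtColor(cv2.resize(s[120:310,180:380],None,fx=3.8,fy=3.0,interpolation=cv2.INTER_CUBIC),cv2.COLOR_RGB2BGR))
for t in('rack','bay_left','bay_middle','bay_right','knob_left','knob_middle','knob_right','block_a','block_b'):
    print(t,[(np.round(d['location'],4),round(d['conf'],2)) for d in r.spot_point('wrist',t)])
E
```

```text
1.45 [0.1349 0.5332 0.2313] [[-0.9695  0.2452  0.    ]
 [ 0.2452  0.9695 -0.    ]
 [-0.     -0.     -1.    ]] [70.9543 20.0933 94.6419 -0.0015 65.2666 -4.8491]
[[ 0.2456  0.9182  0.3106]
 [ 0.9694 -0.2325 -0.0791]
 [-0.0004  0.3206 -0.9472]] [0.0553 0.5534 0.3733]
rack []
bay_left []
bay_middle []
bay_right []
knob_left []
knob_middle []
knob_right []
block_a []
block_b []
```

Call:
drive_tool([
  {"claw": 100, "turn": [0, 0, 0], "xyz": [-0.026, -0.035, 0]},
  {"claw": 100, "turn": [0, 0, 0], "xyz": [-0.026, -0.035, 0]},
  {"claw": 100, "turn": [0, 0, 0], "xyz": [-0.026, -0.035, 0]},
  {"claw": 100, "turn": [0, 0, 0], "xyz": [-0.026, -0.035, 0]},
  {"claw": 100, "turn": [0, 0, 0], "xyz": [-0.026, -0.035, 0]},
  {"claw": 100, "turn": [0, 0, 0], "xyz": [-0.026, -0.035, 0]},
  {"claw": 100, "turn": [0, 0, 0], "xyz": [-0.026, -0.035, 0]},
  {"claw": 100, "turn": [0, 0, 0], "xyz": [-0.026, -0.038, 0]},
  {"claw": 100, "turn": [0, 0, 0], "xyz": [-0.026, -0.038, 0]},
  {"claw": 100, "turn": [0, 0, 0], "xyz": [-0.026, -0.038, 0]},
  {"claw": 100, "turn": [0, 0, 0], "xyz": [-0.026, -0.038, 0]},
  {"claw": 100, "turn": [0, 0, 0], "xyz": [-0.026, -0.038, 0]},
  {"claw": 100, "turn": [0, 0, 0], "xyz": [-0.026, -0.038, 0]},
  {"claw": 100, "turn": [0, 0, 0], "xyz": [-0.026, -0.038, 0]},
  {"claw": 100, "turn": [0, 0, 0], "xyz": [-0.026, -0.038, 0]},
  {"claw": 100, "turn": [0, 0, -10.7], "xyz": [0, 0, 0]},
  {"claw": 100, "turn": [0, 0, 0], "xyz": [0, 0, 0]},
])

```text
time_s: 4.12
ee_pos: [0.3782, -0.0949, 0.2312]
tool_rot: [[-0.998, 0.063, -0.0], [0.063, 0.998, 0.0], [0.0, 0.0, -1.0]]
wrist_force: [-0.6, 0.3, 0.7]
gripper_width: 0.0857
```

```bash
cat > look.py <<'E'
import sys
from h import *
np.set_printoptions(precision=4,suppress=True)
n=sys.argv[1]
o=r.get_obs();print(o['time_s'],o['ee_pos'],o['tool_rot'][:2].ravel() if hasattr(o['tool_rot'],'ravel') else o['tool_rot'],o['joints'])
im=save('wrist','w'+n); s=save('scene','s'+n)
cv2.imwrite('pics/s%sz.png'%n,cv2.cvtColor(cv2.resize(s[120:310,180:380],None,fx=3.8,fy=3.0,interpolation=cv2.INTER_CUBIC),cv2.COLOR_RGB2BGR))
for t in sys.argv[2:]:
  for c in('wrist','scene'):
    print(c,t,[(np.round(d['location'],4),round(d['conf'],2)) for d in r.spot_point(c,t)])
E
python3 look.py 1 rack bay_left bay_middle bay_right knob_left knob_middle knob_right block_a
```

```text
4.125 [ 0.3782 -0.0949  0.2312] [-0.998   0.0629 -0.0002  0.0629  0.998   0.0001] [ -20.9415    2.9394  116.2773    0.0017   60.7949 -107.3347]
wrist rack [(array([ 0.6072, -0.0801,  0.0023]), 0.57)]
scene rack [(array([ 0.6113, -0.0784, -0.0008]), 0.94)]
wrist bay_left []
scene bay_left [(array([0.6683, 0.0356, 0.0012]), 0.9), (array([ 0.6525, -0.2052, -0.0022]), 0.3)]
wrist bay_middle []
scene bay_middle [(array([ 0.6603, -0.087 , -0.0026]), 0.7)]
wrist bay_right []
scene bay_right [(array([ 0.6546, -0.2036,  0.0006]), 0.6)]
wrist knob_left [(array([ 0.6216, -0.0181,  0.0388]), 0.94)]
scene knob_left [(array([ 0.6243, -0.0191,  0.0354]), 0.74), (array([0.672 , 0.0344, 0.0025]), 0.54), (array([ 0.6096, -0.0768, -0.0008]), 0.48)]
wrist knob_middle [(array([ 0.6238, -0.1462,  0.0389]), 0.97)]
scene knob_middle [(array([ 0.6136, -0.1414,  0.0394]), 0.7)]
wrist knob_right [(array([ 0.6057, -0.2678,  0.0419]), 0.62)]
scene knob_right [(array([ 0.6101, -0.2665,  0.0453]), 0.73)]
wrist block_a [(array([ 0.4646,  0.0302, -0.0029]), 0.84), (array([ 0.4596, -0.2349, -0.0015]), 0.71), (array([ 0.4439, -0.366 , -0.0009]), 0.71), (array([ 0.4632, -0.1103,  0.001 ]), 0.67), (array([ 0.6238, -0.3689,  0.0004]), 0.67)]
scene block_a [(array([ 0.4396, -0.3688, -0.0017]), 0.86), (array([ 0.458 , -0.2355, -0.    ]), 0.8), (array([0.4719, 0.0339, 0.0025]), 0.71), (array([ 0.4582, -0.1063, -0.0005]), 0.59)]
```

View pics/w1.png

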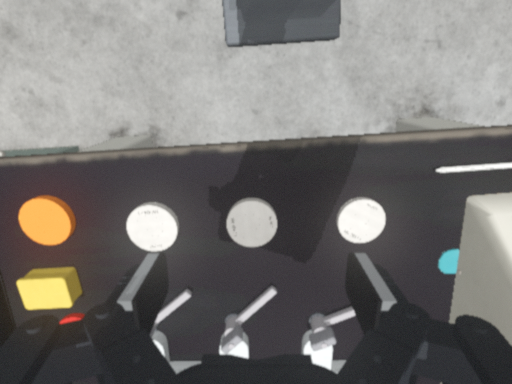

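View pics/s1z.png

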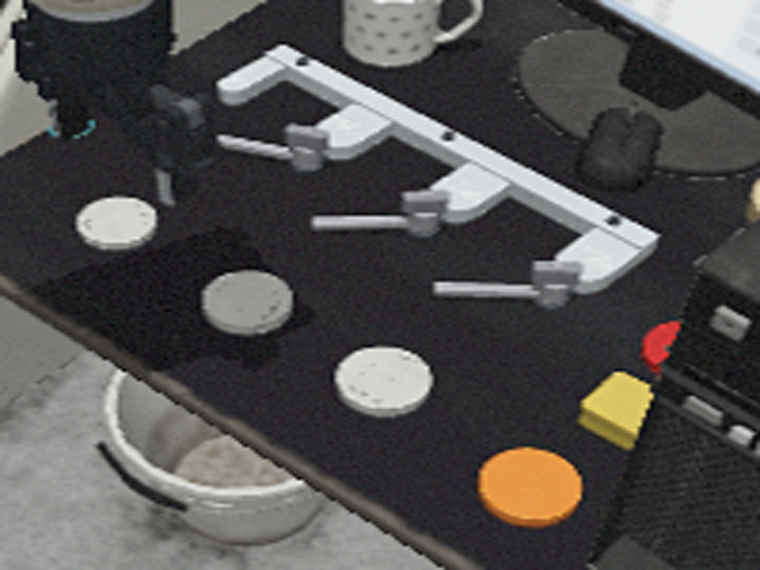

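```bash
cat > fit.py <<'E'
from h import *
from scipy.optimize import least_squares
L=[((0,0),(.6086,-.0792)),((0,0),(.6086,-.0839)),((0,0),(.6072,-.0801)),((0,0),(.6113,-.0784)),
((.051,.122),(.6688,.034)),((.051,.122),(.6672,.0369)),((.051,.122),(.6683,.0356)),
((.051,0),(.6595,-.0869)),((.051,0),(.6653,-.0855)),((.051,0),(.6603,-.087)),
((.051,-.122),(.6518,-.2052)),((.051,-.122),(.6576,-.2046)),((.051,-.122),(.6546,-.2036)),
((.01,.061),(.6291,-.023)),((.01,.061),(.6273,-.0188)),((.01,.061),(.6216,-.0181)),((.01,.061),(.6243,-.0191)),
((.01,-.061),(.616,-.144)),((.01,-.061),(.6238,-.1462)),((.01,-.061),(.6136,-.1414)),
((.01,-.183),(.6083,-.2679)),((.01,-.183),(.6114,-.2631)),((.01,-.183),(.6057,-.2678)),((.01,-.183),(.6101,-.2665))]
a=np.array([x[0] for x in L]);b=np.array([x[1] for x in L])
def f(p):
    c,s=np.cos(p[2]),np.sin(p[2]);return (a@np.array([[c,s],[-s,c]])+p[:2]-b).ravel()
s=least_squares(f,[.61,-.08,0],loss='soft_l1',f_scale=.003);print(s.x,np.degrees(s.x[2]),np.round(f(s.x).reshape(-1,2)*1000,1).tolist())
E
python3 fit.py
cat > ov.py <<'E'
import sys
from h import *
P=[float(v) for v in sys.argv[2:5]]
n=sys.argv[1]; G=[float(v) for v in sys.argv[5:8]]
def W(x,y,z):
    c,s=np.cos(P[2]),np.sin(P[2]);return (P[0]+c*x-s*y,P[1]+s*x+c*y,z)
for cam,pre,box in(('scene','s',(180,120,380,310)),('wrist','w',(0,150,512,384))):
    im=cv2.imread('pics/%s%s.png'%(pre,n));k=3.8 if pre=='s' else 1.56
    im=cv2.resize(im[box[1]:box[3],box[0]:box[2]],None,fx=k,fy=k*(.8 if pre=='s' else 1.6),interpolation=cv2.INTER_CUBIC);ky=k*(.8 if pre=='s' else 1.6)
    def line(pts,col):
        q=np.array([project(cam,W(*p)) for p in pts]);q=(q+.5-np.array(box[:2]))*[k,ky]
        cv2.polylines(im,[np.round(q).astype(int)],False,col,1,cv2.LINE_AA)
    line([(.087,.186,.024),(.087,-.204,.024)],(0,255,0))
    for y,w in((.174,.012),(.061,.021),(-.061,.021),(-.183,.021)):
        line([(.087,y-w,.02),(.026+w,y-w,.02),(.026,y,.02),(.026+w,y+w,.02),(.087,y+w,.02)],(255,0,0))
    for y,g in zip((.061,-.061,-.183),G):
        d=np.array([-np.cos(g),np.sin(g)]);e=np.array([-d[1],d[0]]);p=np.array([.01,y])
        c=[(*(p+a*d+b*e),.015) for a,b in((0,.005),(.084,.005),(.084,-.005),(0,-.005))];line(c,(0,0,255))
        c=[(*(p+a*d+b*e),.049) for a,b in((-.017,.006),(.017,.006),(.017,-.006),(-.017,-.006),(-.017,.006))];line(c,(0,255,255))
    cv2.imwrite('pics/ov_%s%s.png'%(pre,n),im)
E
python3 ov.py 1 .6113 -.0824 -.056 .8 .8 .8
```

```text
[ 0.61022938 -0.08165692 -0.06101675] -3.496002201563875 [[1.6, -2.5], [1.6, 2.2], [3.0, -1.6], [-1.1, -3.3], [-0.2, 3.0], [1.4, 0.1], [0.3, 1.4], [1.6, 2.1], [-4.2, 0.7], [0.8, 2.2], [1.9, -1.3], [-3.9, -1.9], [-0.9, -2.9], [-5.2, 1.6], [-3.4, -2.6], [2.3, -3.3], [-0.4, -2.3], [0.5, 0.8], [-7.3, 3.0], [2.9, -1.8], [0.8, 3.0], [-2.3, -1.8], [3.4, 2.9], [-1.0, 1.6]]
```

View pics/ov_s1.png

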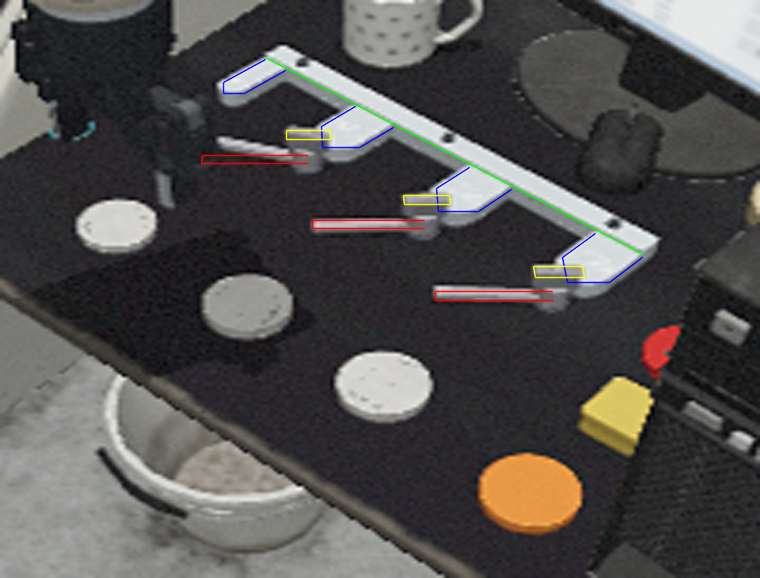

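View pics/ov_w1.png

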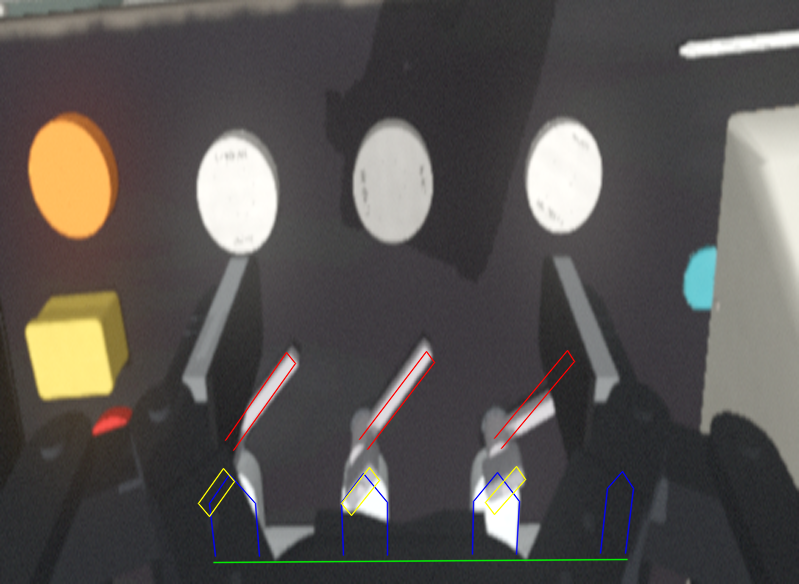

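Call:
drive_tool([
  {"claw": 100, "turn": [0, 0, 0], "xyz": [-0.04, -0.01, 0]},
  {"claw": 100, "turn": [0, 0, 0], "xyz": [-0.04, -0.01, 0]},
  {"claw": 100, "turn": [0, 0, 0], "xyz": [-0.04, -0.01, 0]},
  {"claw": 100, "turn": [0, 0, 0], "xyz": [0, 0, 0]},
  {"claw": 100, "turn": [0, 0, 0], "xyz": [0, 0, 0]},
])

```text
time_s: 5.65
ee_pos: [0.4956, -0.1317, 0.231]
tool_rot: [[-0.998, 0.061, -0.001], [0.061, 0.998, 0.0], [0.001, 0.0, -1.0]]
wrist_force: [0.4, 0.4, -0.5]
gripper_width: 0.0854
```

```bash
python3 look.py 2 rack bay_left bay_middle bay_right knob_left knob_middle knob_right block_a; python3 ov.py 2 .6105 -.082 -.058 1.1 .85 .85
```

```text
5.65 [ 0.4956 -0.1317  0.231 ] [-0.9981  0.061  -0.001   0.061   0.9981  0.0004] [ -20.0871   16.2866  100.033    -0.0004   63.7436 -106.5898]
wrist rack []
scene rack [(array([ 0.6076, -0.078 ,  0.0019]), 0.78)]
wrist bay_left []
scene bay_left [(array([ 0.6681,  0.034 , -0.0006]), 0.74), (array([ 0.6083, -0.2631,  0.0409]), 0.69)]
wrist bay_middle []
scene bay_middle [(array([ 0.6614, -0.0844, -0.003 ]), 0.8)]
wrist bay_right []
scene bay_right [(array([ 0.6538, -0.2045, -0.0011]), 0.91), (array([ 0.4719,  0.0318, -0.0014]), 0.62)]
wrist knob_left [(array([ 0.6263, -0.0205,  0.0405]), 0.65)]
scene knob_left [(array([ 0.6261, -0.0225,  0.0376]), 0.61), (array([ 0.6107, -0.2665,  0.0424]), 0.33)]
wrist knob_middle [(array([ 0.6178, -0.1419,  0.0387]), 0.94)]
scene knob_middle [(array([ 0.6139, -0.1439,  0.0386]), 0.48)]
wrist knob_right [(array([ 0.6037, -0.2663,  0.0387]), 0.87)]
scene knob_right [(array([ 0.6084, -0.265 ,  0.0442]), 0.51), (array([ 0.4607, -0.2368, -0.0008]), 0.21)]
wrist block_a [(array([ 0.6233, -0.3702,  0.0012]), 0.96), (array([ 0.4619, -0.2363,  0.0015]), 0.87), (array([ 0.4624, -0.1089,  0.0016]), 0.83), (array([ 0.4648,  0.0285, -0.0015]), 0.78), (array([ 0.4437, -0.366 , -0.0011]), 0.72)]
scene block_a [(array([ 0.4429, -0.368 , -0.0017]), 0.83), (array([ 0.4579, -0.2358,  0.0012]), 0.73), (array([ 0.4598, -0.1034, -0.0007]), 0.69), (array([0.4718, 0.0347, 0.0009]), 0.58), (array([0.4067, 0.2341, 0.    ]), 0.48), (array([ 0.6216, -0.3715, -0.0034]), 0.46)]
```

View pics/w2.png

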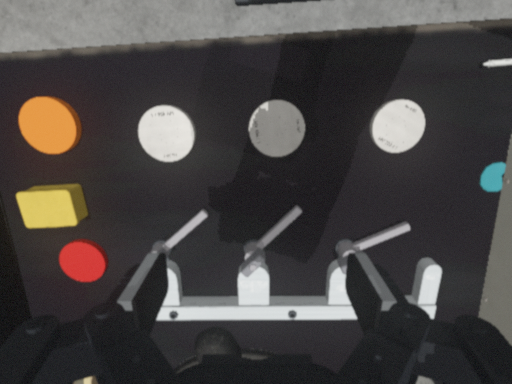

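View pics/ov_w2.png

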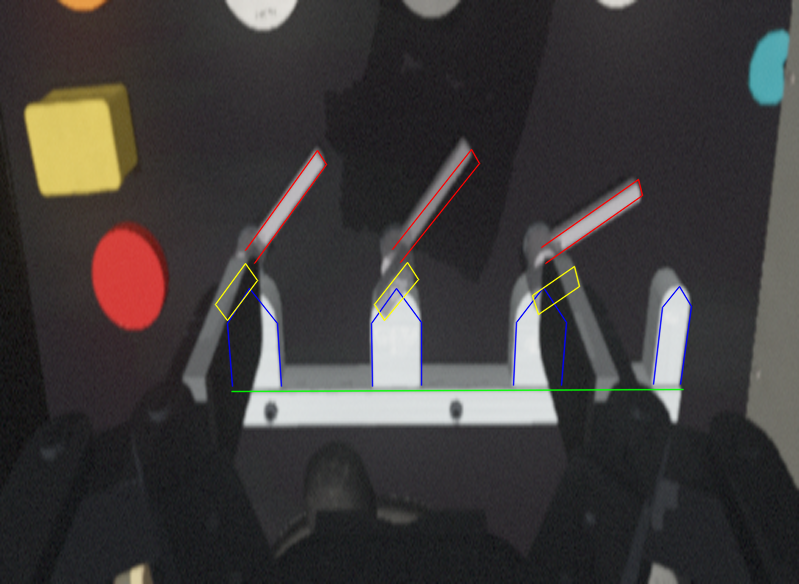

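The wrist view shows rack and gates clearly and the overlay agrees to about 2 mm. Gate angles are roughly left 1.1, middle 0.8 and right 0.85 rad. All three pale blocks are present, at (166,133), (277,128) and (398,126). I'll go to the middle knob first.

```bash
cat > go.py <<'E'
import sys
from h import *
P=[.6105,-.082,-.058]
def rack(p):
    c,s=np.cos(P[2]),np.sin(P[2]);d=np.array(p[:2])-P[:2];return np.array([c*d[0]+s*d[1],-s*d[0]+c*d[1]])
def world(x,y):
    c,s=np.cos(P[2]),np.sin(P[2]);return np.array([P[0]+c*x-s*y,P[1]+s*x+c*y])
def st():
    o=r.get_obs();R=np.array(o['tool_rot']);p=np.array(o['ee_pos'])
    yaw=np.arctan2(R[1,0],R[0,0]); g=-(yaw-(P[2]+np.pi)); g=(g+np.pi)%(2*np.pi)-np.pi
    return o,R,p,g
if __name__=='__main__':
    o,R,p,g=st()
    print('t',o['time_s'],'rack mm',np.round(rack(p)*1000,1),'z',round(p[2],4),'angle deg',round(np.degrees(g),2),'j6',round(o['joints'][5],1),'w',round(o['gripper_width'],4),'F',np.round(o['wrist_force'],1))
    for a in sys.argv[1:]:
        x,y,z=[float(v) for v in a.split(',')]
        w=np.append(world(x/1000,y/1000),z/1000)
        print(a,'tool shift mm',np.round(R.T@(w-p)*1000,1))
E
python3 go.py 10,-61,90
```

```text
t 6.55 rack mm [-111.2  -56.5] z 0.2313 angle deg 0.18 j6 -106.6 w 0.0857 F [ 0.5 -0.1 -0. ]
10,-61,90 tool shift mm [-121.2   -4.1  141.3]
```

Call:
drive_tool([
  {"claw": 60, "turn": [0, 0, 0], "xyz": [-0.03, -0.001, 0.035]},
  {"claw": 60, "turn": [0, 0, 0], "xyz": [-0.03, -0.001, 0.035]},
  {"claw": 60, "turn": [0, 0, 0], "xyz": [-0.03, -0.001, 0.035]},
  {"claw": 60, "turn": [0, 0, 0], "xyz": [-0.032, -0.001, 0.035]},
  {"claw": 60, "turn": [0, 0, 9.2], "xyz": [0, 0, 0]},
  {"claw": 60, "turn": [0, 0, 9.2], "xyz": [0, 0, 0]},
  {"claw": 60, "turn": [0, 0, 9.2], "xyz": [0, 0, 0]},
  {"claw": 60, "turn": [0, 0, 9.2], "xyz": [0, 0, 0]},
  {"claw": 60, "turn": [0, 0, 9.2], "xyz": [0, 0, 0]},
  {"claw": 60, "turn": [0, 0, 0], "xyz": [0, 0, 0]},
  {"claw": 60, "turn": [0, 0, 0], "xyz": [0, 0, 0]},
])

```text
time_s: 7.92
ee_pos: [0.6178, -0.1434, 0.0912]
tool_rot: [[-0.652, 0.758, -0.0], [0.758, 0.652, 0.0], [0.0, -0.0, -1.0]]
wrist_force: [0.1, -0.7, 0.1]
gripper_width: 0.0518
```

```bash
python3 go.py 10,-61,24; python3 look.py 3 knob_middle; python3 ov.py 3 .6105 -.082 -.058 1.1 .8 .85
```

```text
t 7.925 rack mm [ 10.8 -60.9] z 0.0912 angle deg 45.98 j6 -58.0 w 0.0518 F [ 0.1 -0.7  0.1]
10,-61,24 tool shift mm [ 0.5 -0.7 67.2]
7.925 [ 0.6178 -0.1434  0.0912] [-0.6521  0.7581 -0.0001  0.7581  0.6521  0.    ] [-17.2734  37.9131  87.526   -0.0004  54.5645 -57.9731]
wrist knob_middle [(array([ 0.6196, -0.1459,  0.0394]), 0.69)]
scene knob_middle [(array([ 0.6163, -0.1439,  0.0377]), 0.64)]
```

View pics/ov_w3.png

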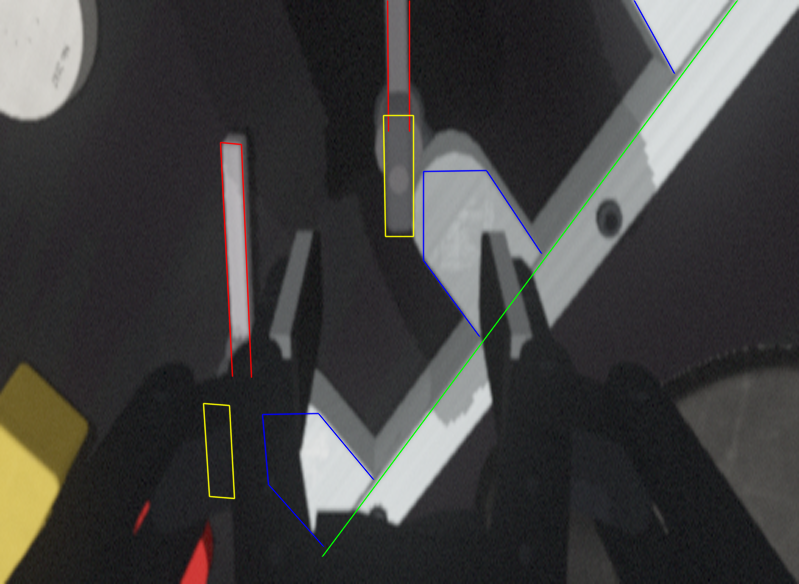

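View pics/ov_s3.png

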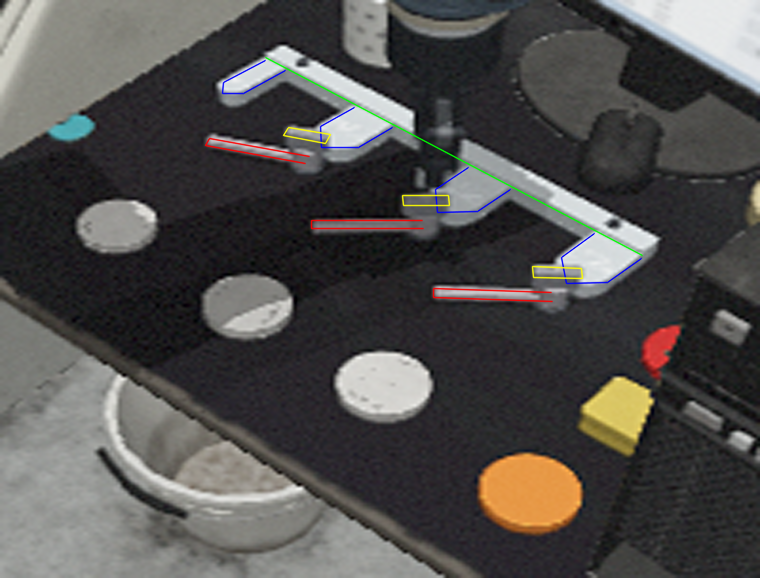

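The overlay fits exactly. Descend, grip the knob and turn it open.

Call:
drive_tool([
  {"claw": 60, "turn": [0, 0, 0], "xyz": [0, -0.001, 0.034]},
  {"claw": 60, "turn": [0, 0, 0], "xyz": [0, 0, 0.033]},
  {"claw": 0, "turn": [0, 0, 0], "xyz": [0, 0, 0]},
  {"claw": 0, "turn": [0, 0, 0], "xyz": [0, 0, 0]},
  {"claw": 0, "turn": [0, 0, 0], "xyz": [0, 0, 0]},
  {"claw": 0, "turn": [0, 0, 0], "xyz": [0, 0, 0]},
  {"claw": 0, "turn": [0, 0, 0], "xyz": [0, 0, 0]},
  {"claw": 0, "turn": [0, 0, 0], "xyz": [0, 0, 0]},
])

```text
time_s: 9.12
ee_pos: [0.6174, -0.1441, 0.0251]
tool_rot: [[-0.65, 0.76, 0.001], [0.76, 0.65, -0.0], [-0.001, 0.001, -1.0]]
wrist_force: [-2.5, 1.9, 6.2]
gripper_width: 0.0175
```

Call:
drive_tool([
  {"claw": 0, "turn": [0, 0, -9.2], "xyz": [0, 0, 0]},
  {"claw": 0, "turn": [0, 0, -9.2], "xyz": [0, 0, 0]},
  {"claw": 0, "turn": [0, 0, -9.2], "xyz": [0, 0, 0]},
  {"claw": 0, "turn": [0, 0, -9.2], "xyz": [0, 0, 0]},
  {"claw": 0, "turn": [0, 0, -9.2], "xyz": [0, 0, 0]},
  {"claw": 0, "turn": [0, 0, 0], "xyz": [0, 0, 0]},
  {"claw": 0, "turn": [0, 0, 0], "xyz": [0, 0, 0]},
])

```text
time_s: 10.0
ee_pos: [0.6175, -0.1438, 0.0251]
tool_rot: [[-0.998, 0.061, 0.001], [0.061, 0.998, 0.0], [-0.001, 0.0, -1.0]]
wrist_force: [-1.0, 4.0, 6.7]
gripper_width: 0.0173
```

```bash
python3 go.py -200,-36,90
```

```text
t 10.0 rack mm [ 10.6 -61.3] z 0.0251 angle deg 0.2 j6 -103.8 w 0.0173 F [-1.   4.   6.7]
-200,-36,90 tool shift mm [210.6  24.6 -65.1]
```

Call:
drive_tool([
  {"claw": 42, "turn": [0, 0, 0], "xyz": [0, 0, 0]},
  {"claw": 42, "turn": [0, 0, 0], "xyz": [0, 0, 0]},
  {"claw": 42, "turn": [0, 0, 0], "xyz": [0, 0, -0.035]},
  {"claw": 42, "turn": [0, 0, 0], "xyz": [0, 0, -0.035]},
  {"claw": 42, "turn": [0, 0, 0], "xyz": [0.05, 0.006, 0]},
  {"claw": 42, "turn": [0, 0, 0], "xyz": [0.05, 0.006, 0]},
  {"claw": 42, "turn": [0, 0, 0], "xyz": [0.05, 0.006, 0]},
  {"claw": 42, "turn": [0, 0, 0], "xyz": [0.055, 0.006, 0]},
  {"claw": 42, "turn": [0, 0, 0], "xyz": [0, 0, 0]},
  {"claw": 42, "turn": [0, 0, 0], "xyz": [0, 0, 0]},
])

```text
time_s: 11.25
ee_pos: [0.4149, -0.1081, 0.0948]
tool_rot: [[-0.998, 0.061, 0.002], [0.061, 0.998, -0.001], [-0.002, -0.001, -1.0]]
wrist_force: [0.8, -1.0, -0.4]
gripper_width: 0.0361
```

```bash
python3 - <<'E'
from go import *
print(r.calibration('wrist')['eye'])
r.capture('wrist');r.capture('scene')
for c in('wrist','scene'):
  for d in r.spot_point(c,'block_a'): print(c,np.round(np.array(d['location'])*1000),np.round(rack(d['location'])*1000,1),round(d['conf'],2))
E
python3 look.py 4; python3 ov.py 4 .6105 -.082 -.058 1.1 0 .85; python3 go.py -198,-36,4
```

```text
[ 0.33266374 -0.10293106  0.23664832]
wrist [465.  32.  -1.] [-152.1  105. ] 0.95
wrist [ 464. -110.    3.] [-144.8  -36.2] 0.95
wrist [ 459. -235.   -0.] [-142.8 -161.8] 0.55
scene [ 459. -234.    2.] [-142.7 -160.8] 0.8
scene [ 460. -106.    2.] [-149.1  -32.2] 0.75
scene [ 445. -369.   -2.] [-148.7 -296.1] 0.74
scene [470.  35.   3.] [-147.   108.4] 0.47
scene [ 620. -369.   -6.] [  26.1 -286.1] 0.46
11.45 [ 0.4147 -0.1078  0.0943] [-0.9981  0.0608  0.0005  0.0608  0.9981 -0.0002] [ -20.8006   20.2561  118.6466   -0.001    41.0642 -107.3124]
t 11.55 rack mm [-194.3  -37. ] z 0.0942 angle deg 0.17 j6 -107.3 w 0.0357 F [ 0.1 -0.1  0.1]
-198,-36,4 tool shift mm [ 3.7  1.  90.2]
```

View pics/w4.png

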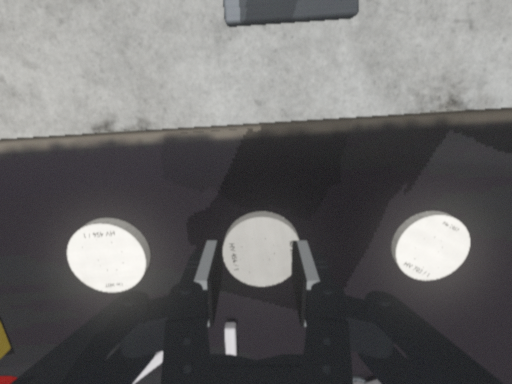

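View pics/ov_s4.png

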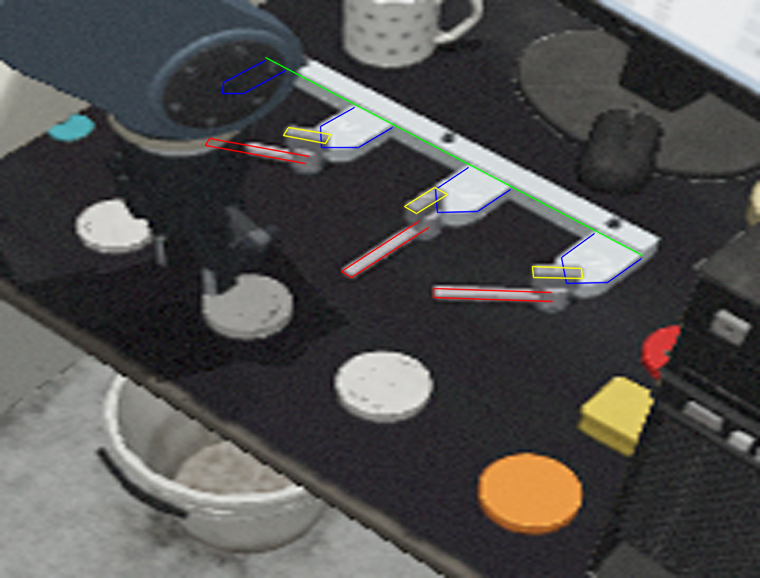

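Middle gate is open and its block is at rack (-146,-36). Lower behind it.

Call:
drive_tool([
  {"claw": 42, "turn": [0, 0, 0], "xyz": [0.006, 0.001, 0.045]},
  {"claw": 42, "turn": [0, 0, 0], "xyz": [0, 0, 0.03]},
  {"claw": 42, "turn": [0, 0, 0], "xyz": [0, 0, 0.015]},
  {"claw": 42, "turn": [0, 0, 0], "xyz": [0, 0, 0]},
  {"claw": 42, "turn": [0, 0, 0], "xyz": [-0.012, 0, 0]},
  {"claw": 42, "turn": [0, 0, 0], "xyz": [-0.009, 0, 0]},
  {"claw": 42, "turn": [0, 0, 0], "xyz": [-0.014, 0.006, 0]},
  {"claw": 42, "turn": [0, 0, 0], "xyz": [-0.014, 0.006, 0]},
  {"claw": 42, "turn": [0, 0, 0], "xyz": [-0.014, 0.006, 0]},
  {"claw": 42, "turn": [0, 0, 0], "xyz": [-0.014, 0.006, 0]},
  {"claw": 42, "turn": [0, 0, 0], "xyz": [-0.014, 0.006, 0]},
  {"claw": 42, "turn": [0, 0, 0], "xyz": [-0.014, 0.006, 0]},
  {"claw": 42, "turn": [0, 0, 0], "xyz": [-0.005, 0, 0]},
  {"claw": 42, "turn": [0, 0, 0], "xyz": [0, 0, 0]},
])

```text
time_s: 13.3
ee_pos: [0.5203, -0.0769, 0.0042]
tool_rot: [[-0.998, 0.061, 0.001], [0.061, 0.998, 0.0], [-0.001, 0.0, -1.0]]
wrist_force: [1.0, -0.5, -0.4]
gripper_width: 0.0362
```

```bash
cat > blk.py <<'E'
from go import *
r.capture('wrist');r.capture('scene')
for c in('wrist','scene'):
  for d in r.spot_point(c,'block_a'): print(c,np.round(rack(d['location'])*1000,1),round(d['conf'],2))
E
python3 blk.py;python3 look.py 5; python3 go.py 13,0,4
```

```text
wrist [-52.6  -0. ] 0.94
wrist [-150.8  103.2] 0.72
scene [-147.2  107.2] 0.82
scene [-143.4 -161.4] 0.8
scene [-151.6 -295.1] 0.69
scene [  27.7 -285.8] 0.47
scene [-55.    1.2] 0.42
13.5 [ 0.5199 -0.0772  0.0043] [-0.9981  0.0613  0.0005  0.0613  0.9981 -0.0001] [ -13.5193   37.4327  106.1379   -0.0002   36.4027 -100.0058]
t 13.6 rack mm [-90.7  -0.4] z 0.0044 angle deg 0.19 j6 -100.0 w 0.0359 F [-0.5  0.1  0.3]
13,0,4 tool shift mm [-103.7    0.8    0.4]
```

View pics/w5.png

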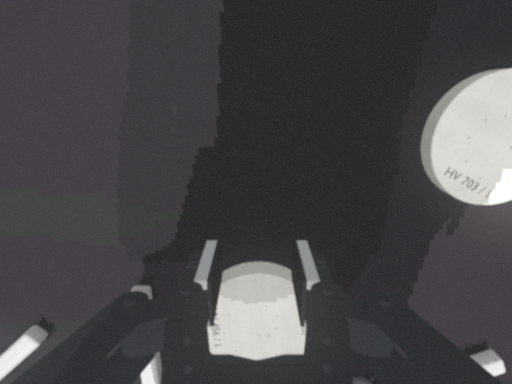

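Call:
drive_tool([
  {"claw": 42, "turn": [0, 0, 0], "xyz": [-0.013, 0, 0]},
  {"claw": 42, "turn": [0, 0, 0], "xyz": [-0.013, 0, 0]},
  {"claw": 42, "turn": [0, 0, 0], "xyz": [-0.013, 0, 0]},
  {"claw": 42, "turn": [0, 0, 0], "xyz": [-0.013, 0, 0]},
  {"claw": 42, "turn": [0, 0, 0], "xyz": [-0.013, 0, 0]},
  {"claw": 42, "turn": [0, 0, 0], "xyz": [-0.013, 0, 0]},
  {"claw": 42, "turn": [0, 0, 0], "xyz": [-0.012, 0, 0]},
  {"claw": 42, "turn": [0, 0, 0], "xyz": [-0.008, 0, 0]},
  {"claw": 42, "turn": [0, 0, 0], "xyz": [-0.004, 0, 0]},
  {"claw": 42, "turn": [0, 0, 0], "xyz": [-0.002, 0, 0]},
  {"claw": 42, "turn": [0, 0, 0], "xyz": [0, 0, 0]},
  {"claw": 42, "turn": [0, 0, 0], "xyz": [0, 0, 0]},
])

```text
time_s: 15.1
ee_pos: [0.6237, -0.0833, 0.0044]
tool_rot: [[-0.998, 0.061, 0.0], [0.061, 0.998, -0.0], [-0.0, -0.0, -1.0]]
wrist_force: [-0.4, 0.1, -1.1]
gripper_width: 0.0362
```

```bash
python3 go.py 13.5,0,4 ; python3 blk.py
```

```text
t 15.1 rack mm [13.3 -0.6] z 0.0044 angle deg 0.18 j6 -98.3 w 0.0362 F [-0.4  0.1 -1.1]
13.5,0,4 tool shift mm [-0.2  0.6  0.4]
wrist [50.3 -3.3] 0.66
scene [-145.5  108.3] 0.76
scene [-142.5 -160.9] 0.6
scene [-151.1 -294.8] 0.58
scene [50.7 -0.8] 0.5
scene [  28.3 -287.1] 0.43
```

Call:
drive_tool([
  {"claw": 42, "turn": [0, 0, 0], "xyz": [0.015, 0, 0]},
  {"claw": 42, "turn": [0, 0, 0], "xyz": [0.015, 0, 0]},
  {"claw": 42, "turn": [0, 0, 0], "xyz": [0, 0, -0.045]},
  {"claw": 42, "turn": [0, 0, 0], "xyz": [0, 0, -0.041]},
  {"claw": 42, "turn": [0, 0, 0], "xyz": [-0.014, -0.03, 0]},
  {"claw": 42, "turn": [0, 0, 0], "xyz": [-0.013, -0.03, 0]},
  {"claw": 42, "turn": [0, 0, 0], "xyz": [0, 0, 0]},
  {"claw": 42, "turn": [0, 0, 0], "xyz": [0, 0, 0]},
])

```text
time_s: 16.3
ee_pos: [0.6168, -0.1426, 0.0901]
tool_rot: [[-0.998, 0.061, -0.0], [0.061, 0.998, 0.0], [0.0, 0.0, -1.0]]
wrist_force: [0.1, 0.5, -0.6]
gripper_width: 0.0358
```

```bash
python3 go.py 10,-61,24 ; python3 look.py 6; python3 ov.py 6 .6105 -.082 -.058 1.1 0 .85; python3 blk.py
```

```text
t 16.3 rack mm [  9.8 -60.1] z 0.0901 angle deg 0.18 j6 -103.7 w 0.0358 F [ 0.1  0.5 -0.6]
10,-61,24 tool shift mm [-0.2 -0.9 66.1]
16.3 [ 0.6168 -0.1426  0.0901] [-0.9981  0.0611 -0.0003  0.0611  0.9981  0.0002] [ -17.2327   37.9042   87.7311    0.01     54.3867 -103.7383]
wrist [49.3 -1. ] 0.55
wrist [ 6.5 61.3] 0.3
scene [49.   0.4] 0.63
scene [-150.9 -295.1] 0.62
scene [-144.3  108.6] 0.58
scene [  26.9 -287. ] 0.55
```

View pics/ov_w6.png

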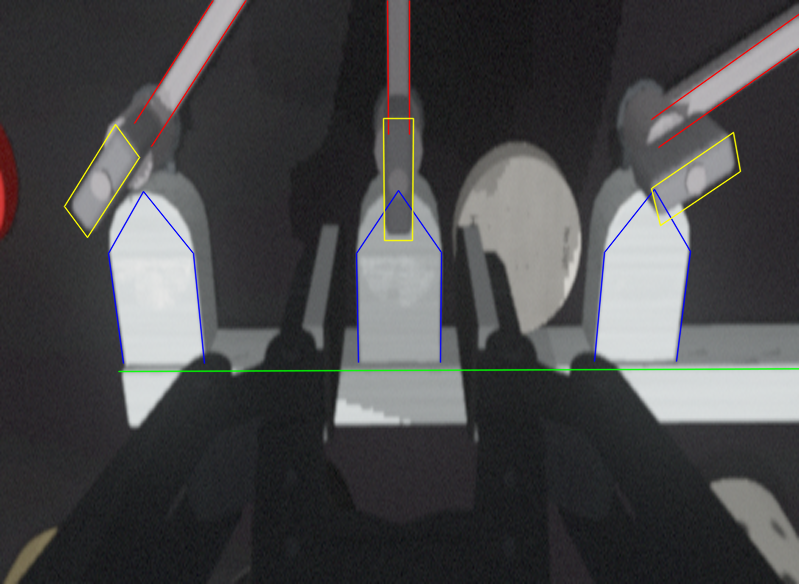

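Middle block is seated (49–51, ~0). Grip the knob and shut the gate.

Call:
drive_tool([
  {"claw": 42, "turn": [0, 0, 0], "xyz": [0, -0.001, 0.034]},
  {"claw": 42, "turn": [0, 0, 0], "xyz": [0, 0, 0.031]},
  {"claw": 0, "turn": [0, 0, 0], "xyz": [0, 0, 0]},
  {"claw": 0, "turn": [0, 0, 0], "xyz": [0, 0, 0]},
  {"claw": 0, "turn": [0, 0, 0], "xyz": [0, 0, 0]},
  {"claw": 0, "turn": [0, 0, 0], "xyz": [0, 0, 0]},
  {"claw": 0, "turn": [0, 0, 9], "xyz": [0, 0, 0]},
  {"claw": 0, "turn": [0, 0, 9], "xyz": [0, 0, 0]},
  {"claw": 0, "turn": [0, 0, 9], "xyz": [0, 0, 0]},
  {"claw": 0, "turn": [0, 0, 9], "xyz": [0, 0, 0]},
  {"claw": 0, "turn": [0, 0, 9], "xyz": [0, 0, 0]},
  {"claw": 0, "turn": [0, 0, 9], "xyz": [0, 0, 0]},
  {"claw": 0, "turn": [0, 0, 9], "xyz": [0, 0, 0]},
  {"claw": 0, "turn": [0, 0, 9], "xyz": [0, 0, 0]},
  {"claw": 0, "turn": [0, 0, 9], "xyz": [0, 0, 0]},
  {"claw": 0, "turn": [0, 0, 9], "xyz": [0, 0, 0]},
  {"claw": 0, "turn": [0, 0, 0], "xyz": [0, 0, 0]},
  {"claw": 0, "turn": [0, 0, 0], "xyz": [0, 0, 0]},
])

```text
time_s: 18.85
ee_pos: [0.6169, -0.142, 0.0234]
tool_rot: [[0.061, 0.998, -0.001], [0.998, -0.061, 0.003], [0.003, -0.001, -1.0]]
wrist_force: [11.9, 9.0, -35.4]
gripper_width: 0.018
```

```bash
python3 go.py 10,61,90
```

```text
t 18.85 rack mm [  9.8 -59.6] z 0.0234 angle deg 90.19 j6 -13.8 w 0.018 F [ 11.9   9.  -35.4]
10,61,90 tool shift mm [120.7  -0.3 -66.2]
```

Call:
drive_tool([
  {"claw": 50, "turn": [0, 0, 0], "xyz": [0, 0, 0]},
  {"claw": 50, "turn": [0, 0, 0], "xyz": [0, 0, 0]},
  {"claw": 50, "turn": [0, 0, 0], "xyz": [0, 0, -0.034]},
  {"claw": 50, "turn": [0, 0, 0], "xyz": [0, 0, -0.033]},
  {"claw": 50, "turn": [0, 0, 0], "xyz": [0.04, 0, 0]},
  {"claw": 50, "turn": [0, 0, 0], "xyz": [0.04, 0, 0]},
  {"claw": 50, "turn": [0, 0, 0], "xyz": [0.04, 0, 0]},
  {"claw": 50, "turn": [0, 0, -9], "xyz": [0, 0, 0]},
  {"claw": 50, "turn": [0, 0, -9], "xyz": [0, 0, 0]},
  {"claw": 50, "turn": [0, 0, -9], "xyz": [0, 0, 0]},
  {"claw": 50, "turn": [0, 0, 0], "xyz": [0, 0, 0]},
  {"claw": 50, "turn": [0, 0, 0], "xyz": [0, 0, 0]},
])

```text
time_s: 20.35
ee_pos: [0.6246, -0.0244, 0.093]
tool_rot: [[-0.395, 0.918, 0.001], [0.918, 0.395, -0.0], [-0.001, 0.001, -1.0]]
wrist_force: [0.0, -0.6, -0.4]
gripper_width: 0.0429
```

```bash
python3 go.py 10,61,24 ; python3 look.py 7; python3 ov.py 7 .6105 -.082 -.058 1.1 1.571 .85; python3 blk.py
```

```text
t 20.35 rack mm [10.7 58.3] z 0.093 angle deg 63.38 j6 -29.8 w 0.0429 F [ 0.  -0.6 -0.4]
10,61,24 tool shift mm [ 2.8  0.5 69. ]
20.35 [ 0.6246 -0.0244  0.093 ] [-0.3955  0.9185  0.001   0.9185  0.3955 -0.0002] [ -6.5045  36.9372  89.0678  -0.0041  53.937  -29.7991]
wrist [-140.  -161.8] 0.96
wrist [52.9 -0.2] 0.94
wrist [-163.2   49.1] 0.69
scene [47.3 -1. ] 0.87
scene [-144.7 -163.1] 0.79
scene [-150.1 -296.8] 0.6
scene [-156.3   54.8] 0.56
scene [  28.2 -288.5] 0.49
```

View pics/ov_w7.png

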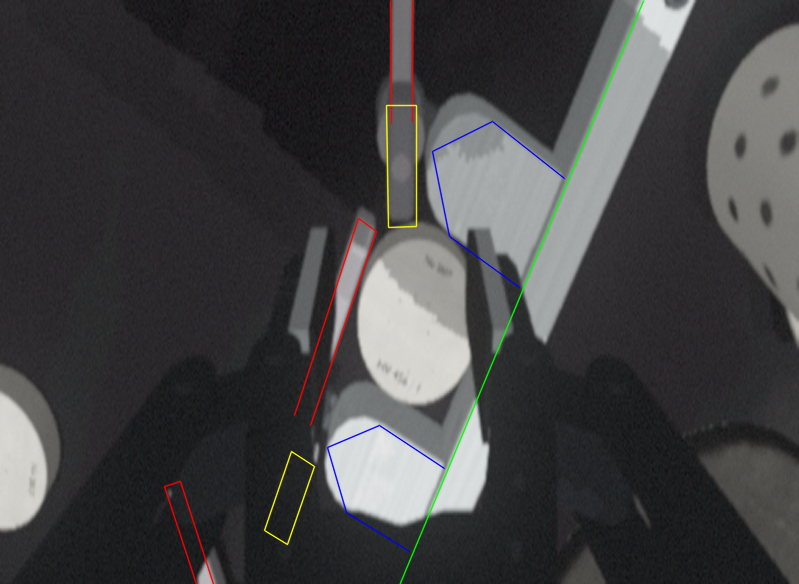

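View pics/ov_s7.png

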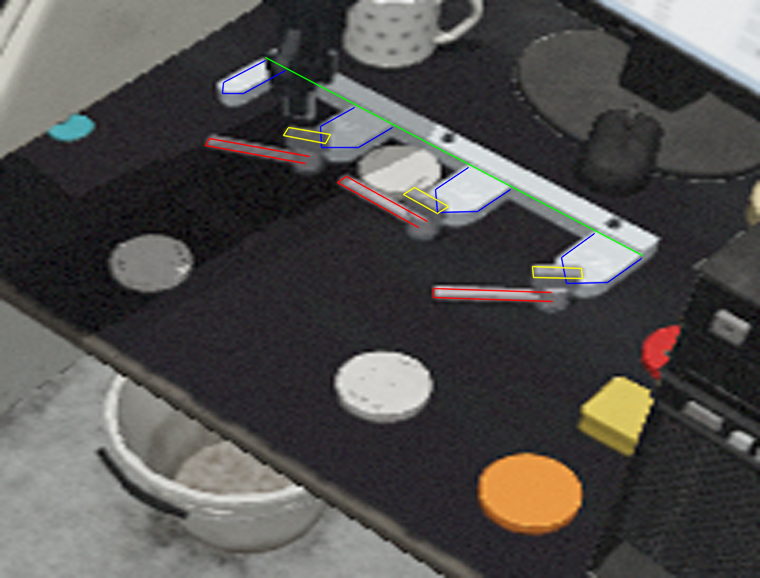

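Middle gate is shut. The left block has been knocked to about rack (-160,51), so it needs a sideways push. First I'll open the left gate.

Call:
drive_tool([
  {"claw": 50, "turn": [0, 0, 0], "xyz": [0.003, 0, 0.034]},
  {"claw": 50, "turn": [0, 0, 0], "xyz": [0, 0, 0.034]},
  {"claw": 0, "turn": [0, 0, 0], "xyz": [0, 0, 0]},
  {"claw": 0, "turn": [0, 0, 0], "xyz": [0, 0, 0]},
  {"claw": 0, "turn": [0, 0, 0], "xyz": [0, 0, 0]},
  {"claw": 0, "turn": [0, 0, 0], "xyz": [0, 0, 0]},
  {"claw": 0, "turn": [0, 0, 0], "xyz": [0, 0, 0]},
  {"claw": 0, "turn": [0, 0, -9], "xyz": [0, 0, 0]},
  {"claw": 0, "turn": [0, 0, -9], "xyz": [0, 0, 0]},
  {"claw": 0, "turn": [0, 0, -9], "xyz": [0, 0, 0]},
  {"claw": 0, "turn": [0, 0, -9], "xyz": [0, 0, 0]},
  {"claw": 0, "turn": [0, 0, -9], "xyz": [0, 0, 0]},
  {"claw": 0, "turn": [0, 0, -9], "xyz": [0, 0, 0]},
  {"claw": 0, "turn": [0, 0, -9], "xyz": [0, 0, 0]},
  {"claw": 0, "turn": [0, 0, 0], "xyz": [0, 0, 0]},
  {"claw": 42, "turn": [0, 0, 0], "xyz": [0, 0, 0]},
  {"claw": 42, "turn": [0, 0, 0], "xyz": [0, 0, 0]},
  {"claw": 42, "turn": [0, 0, 0], "xyz": [0, 0, -0.035]},
  {"claw": 42, "turn": [0, 0, 0], "xyz": [0, 0, -0.035]},
])

```text
time_s: 23.02
ee_pos: [0.6236, -0.0214, 0.0963]
tool_rot: [[-0.998, 0.062, 0.001], [0.062, 0.998, -0.0], [-0.001, 0.0, -1.0]]
wrist_force: [0.7, -0.5, -0.3]
gripper_width: 0.0356
```

```bash
python3 go.py -160,5,95; python3 - <<'E'
from h import *
for p in((180,165),(134,150),(150,85)):print(pix('scene',*p,z=0))
r.capture('scene')
E
```

```text
t 23.025 rack mm [ 9.5 61.2] z 0.0963 angle deg 0.25 j6 -92.7 w 0.0356 F [ 0.7 -0.5 -0.3]
-160,5,95 tool shift mm [169.3 -57.    1.1]
[0.494066   0.19602828 0.        ]
[ 4.42312994e-01  3.60462612e-01 -1.11022302e-16]
[0.70831456 0.61031852 0.        ]
```

Call:
drive_tool([
  {"claw": 42, "turn": [0, 0, 0], "xyz": [0.042, -0.015, 0]},
  {"claw": 42, "turn": [0, 0, 0], "xyz": [0.042, -0.015, 0]},
  {"claw": 42, "turn": [0, 0, 0], "xyz": [0.042, -0.015, 0]},
  {"claw": 42, "turn": [0, 0, 0], "xyz": [0.043, -0.015, 0]},
  {"claw": 42, "turn": [0, 0, 10], "xyz": [0, 0, 0]},
  {"claw": 42, "turn": [0, 0, 10], "xyz": [0, 0, 0]},
  {"claw": 42, "turn": [0, 0, 10], "xyz": [0, 0, 0]},
  {"claw": 42, "turn": [0, 0, 10], "xyz": [0, 0, 0]},
  {"claw": 42, "turn": [0, 0, 10], "xyz": [0, 0, 0]},
  {"claw": 42, "turn": [0, 0, 10], "xyz": [0, 0, 0]},
  {"claw": 42, "turn": [0, 0, 10], "xyz": [0, 0, 0]},
  {"claw": 42, "turn": [0, 0, 10], "xyz": [0, 0, 0]},
  {"claw": 42, "turn": [0, 0, 10], "xyz": [0, 0, 0]},
  {"claw": 42, "turn": [0, 0, 0], "xyz": [0, 0, 0]},
  {"claw": 42, "turn": [0, 0, 0], "xyz": [0, 0, 0]},
])

```text
time_s: 24.95
ee_pos: [0.4511, -0.0711, 0.0947]
tool_rot: [[0.058, 0.998, 0.001], [0.998, -0.058, -0.0], [-0.0, 0.001, -1.0]]
wrist_force: [0.9, -0.8, 0.5]
gripper_width: 0.0358
```

```bash
python3 go.py -160,5,4;python3 blk.py; python3 look.py 8;  python3 ov.py 8 .6105 -.082 -.058 0 1.571 .85
```

```text
t 24.95 rack mm [-159.7    1.6] z 0.0947 angle deg 89.98 j6 -11.5 w 0.0358 F [ 0.9 -0.8  0.5]
-160,5,4 tool shift mm [ 3.4 -0.3 90.7]
wrist [-140.3 -157.5] 0.71
wrist [-160.1   51.1] 0.57
scene [-156.5   56.5] 0.87
scene [-144.2 -163.8] 0.71
scene [-152.8 -295.9] 0.67
scene [50.5  0.7] 0.66
scene [  28.7 -287.4] 0.49
25.15 [ 0.4509 -0.0711  0.0944] [ 0.0597  0.9982  0.0002  0.9982 -0.0597 -0.    ] [-14.8089  22.575  114.7334   0.0012  42.681  -11.3855]
```

View pics/w8.png

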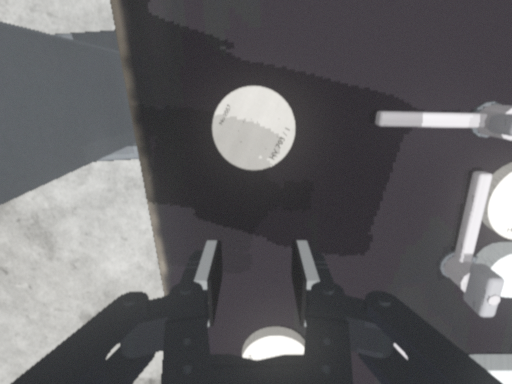

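View pics/ov_s8.png

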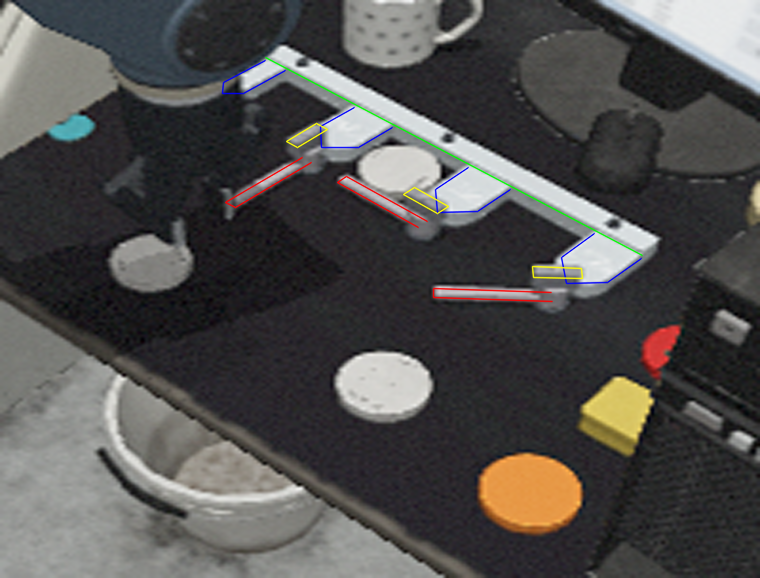

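Call:
drive_tool([
  {"claw": 42, "turn": [0, 0, 0], "xyz": [0, 0, 0.045]},
  {"claw": 42, "turn": [0, 0, 0], "xyz": [0, 0, 0.03]},
  {"claw": 42, "turn": [0, 0, 0], "xyz": [0, 0, 0.015]},
  {"claw": 42, "turn": [0, 0, 0], "xyz": [0, 0, 0]},
  {"claw": 42, "turn": [0, 0, 0], "xyz": [0.01, 0, 0]},
  {"claw": 42, "turn": [0, 0, 0], "xyz": [0.012, 0, 0]},
  {"claw": 42, "turn": [0, 0, 0], "xyz": [0.012, 0, 0]},
  {"claw": 42, "turn": [0, 0, 0], "xyz": [0.012, 0, 0]},
  {"claw": 42, "turn": [0, 0, 0], "xyz": [0.012, 0, 0]},
  {"claw": 42, "turn": [0, 0, 0], "xyz": [0.012, 0, 0]},
  {"claw": 42, "turn": [0, 0, 0], "xyz": [0.008, 0, 0]},
  {"claw": 42, "turn": [0, 0, 0], "xyz": [0.005, 0, 0]},
  {"claw": 42, "turn": [0, 0, 0], "xyz": [0.002, 0, 0]},
  {"claw": 42, "turn": [0, 0, 0], "xyz": [0, 0, 0]},
  {"claw": 42, "turn": [0, 0, 0], "xyz": [0, 0, 0]},
])

```text
time_s: 27.12
ee_pos: [0.4559, 0.0136, 0.0042]
tool_rot: [[0.061, 0.998, -0.0], [0.998, -0.061, 0.0], [0.0, -0.0, -1.0]]
wrist_force: [-0.4, -1.2, 0.8]
gripper_width: 0.0359
```

```bash
python3 go.py -210,122,90;python3 blk.py
```

```text
t 27.125 rack mm [-159.9   86.5] z 0.0042 angle deg 90.2 j6 -0.6 w 0.0359 F [-0.4 -1.2  0.8]
-210,122,90 tool shift mm [ 35.3 -50.3 -85.8]
wrist [-159.6  116.7] 0.82
scene [-141.2 -162.1] 0.94
scene [-148.4 -294.8] 0.93
scene [  25.7 -288.3] 0.59
scene [48.3 -2. ] 0.56
scene [-0.2  4. ] 0.17
```

Call:
drive_tool([
  {"claw": 42, "turn": [0, 0, 0], "xyz": [-0.015, 0, 0]},
  {"claw": 42, "turn": [0, 0, 0], "xyz": [-0.015, 0, 0]},
  {"claw": 42, "turn": [0, 0, 0], "xyz": [0, 0, -0.045]},
  {"claw": 42, "turn": [0, 0, 0], "xyz": [0, 0, -0.045]},
  {"claw": 42, "turn": [0, 0, -10], "xyz": [0, 0, 0]},
  {"claw": 42, "turn": [0, 0, -10], "xyz": [0, 0, 0]},
  {"claw": 42, "turn": [0, 0, -10], "xyz": [0, 0, 0]},
  {"claw": 42, "turn": [0, 0, -10], "xyz": [0, 0, 0]},
  {"claw": 42, "turn": [0, 0, -10], "xyz": [0, 0, 0]},
  {"claw": 42, "turn": [0, 0, -10], "xyz": [0, 0, 0]},
  {"claw": 42, "turn": [0, 0, -10], "xyz": [0, 0, 0]},
  {"claw": 42, "turn": [0, 0, -10], "xyz": [0, 0, 0]},
  {"claw": 42, "turn": [0, 0, -10], "xyz": [0, 0, 0]},
  {"claw": 42, "turn": [0, 0, 0], "xyz": [0.024, 0.03, 0]},
  {"claw": 42, "turn": [0, 0, 0], "xyz": [0.024, 0.033, 0]},
  {"claw": 42, "turn": [0, 0, 0], "xyz": [0, 0, 0]},
  {"claw": 42, "turn": [0, 0, 0], "xyz": [0, 0, 0]},
])

```text
time_s: 29.45
ee_pos: [0.4107, 0.0488, 0.0944]
tool_rot: [[-0.998, 0.061, 0.001], [0.061, 0.998, -0.0], [-0.001, -0.0, -1.0]]
wrist_force: [0.4, 0.1, 0.0]
gripper_width: 0.0356
```

```bash
python3 go.py -210,120,4;python3 blk.py; python3 look.py 9
```

```text
t 29.45 rack mm [-207.1  119. ] z 0.0944 angle deg 0.19 j6 -86.2 w 0.0356 F [0.4 0.1 0. ]
-210,120,4 tool shift mm [ 3.   1.  90.4]
wrist [-161.6  117.9] 0.98
scene [-153.7  122.9] 0.82
scene [-152.2 -295.1] 0.71
scene [-142.6 -160.9] 0.62
scene [47.2 -0.2] 0.61
scene [  29.2 -286.2] 0.48
29.65 [0.4105 0.0489 0.0943] [-0.9981  0.0621  0.0002  0.0621  0.9981 -0.    ] [  0.3368  19.006  120.7035  -0.0022  40.2774 -86.0994]
```

View pics/w9.png

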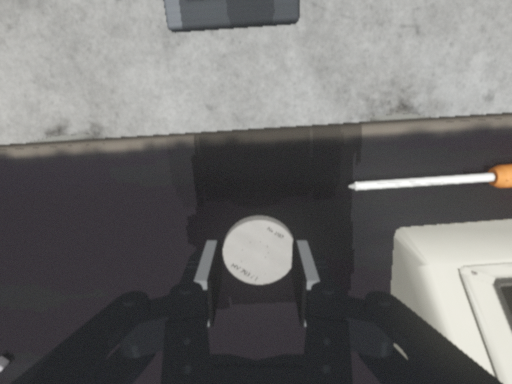

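Call:
drive_tool([
  {"claw": 42, "turn": [0, 0, 0], "xyz": [0.005, 0.001, 0.045]},
  {"claw": 42, "turn": [0, 0, 0], "xyz": [0, 0, 0.03]},
  {"claw": 42, "turn": [0, 0, 0], "xyz": [0, 0, 0.015]},
  {"claw": 42, "turn": [0, 0, 0], "xyz": [0, 0, 0]},
  {"claw": 42, "turn": [0, 0, 0], "xyz": [-0.01, 0, 0]},
  {"claw": 42, "turn": [0, 0, 0], "xyz": [-0.014, 0, 0]},
  {"claw": 42, "turn": [0, 0, 0], "xyz": [-0.014, 0.001, 0]},
  {"claw": 42, "turn": [0, 0, 0], "xyz": [-0.014, 0.001, 0]},
  {"claw": 42, "turn": [0, 0, 0], "xyz": [-0.014, 0, 0]},
  {"claw": 42, "turn": [0, 0, 0], "xyz": [-0.014, 0, 0]},
  {"claw": 42, "turn": [0, 0, 0], "xyz": [-0.014, 0, 0]},
  {"claw": 42, "turn": [0, 0, 0], "xyz": [-0.014, 0, 0]},
  {"claw": 42, "turn": [0, 0, 0], "xyz": [-0.014, 0, 0]},
  {"claw": 42, "turn": [0, 0, 0], "xyz": [-0.006, 0, 0]},
  {"claw": 42, "turn": [0, 0, 0], "xyz": [0, 0, 0]},
])

```text
time_s: 31.62
ee_pos: [0.5335, 0.0451, 0.0042]
tool_rot: [[-0.998, 0.061, 0.001], [0.061, 0.998, -0.0], [-0.001, 0.0, -1.0]]
wrist_force: [-0.8, 0.1, -0.5]
gripper_width: 0.0361
```

```bash
python3 go.py 15.5,122,4;python3 blk.py; python3 look.py 10
```

```text
t 31.625 rack mm [-84.2 122.4] z 0.0042 angle deg 0.18 j6 -86.7 w 0.0361 F [-0.8  0.1 -0.5]
15.5,122,4 tool shift mm [-99.7  -0.1   0.3]
wrist [-52.2 121.4] 0.88
scene [-152.9 -295. ] 0.74
scene [-143.  -164.2] 0.72
scene [48.2  0.7] 0.66
scene [  30.2 -286.1] 0.66
scene [-45.4 123.1] 0.63
31.825 [0.5329 0.0451 0.0043] [-0.9981  0.0609  0.0001  0.0609  0.9981 -0.    ] [ -0.1455  38.0486 104.7313  -0.0012  37.2118 -86.6514]
```

View pics/w10.png

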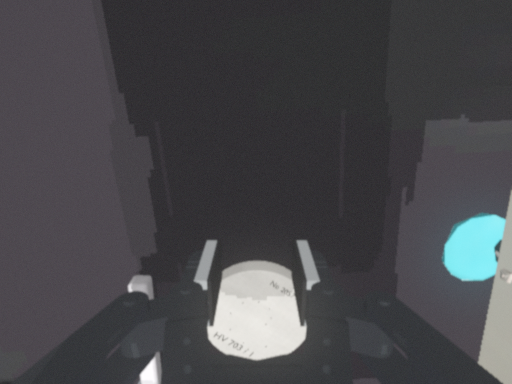

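Call:
drive_tool([
  {"claw": 42, "turn": [0, 0, 0], "xyz": [-0.013, 0, 0]},
  {"claw": 42, "turn": [0, 0, 0], "xyz": [-0.013, 0, 0]},
  {"claw": 42, "turn": [0, 0, 0], "xyz": [-0.013, 0, 0]},
  {"claw": 42, "turn": [0, 0, 0], "xyz": [-0.013, 0, 0]},
  {"claw": 42, "turn": [0, 0, 0], "xyz": [-0.013, 0, 0]},
  {"claw": 42, "turn": [0, 0, 0], "xyz": [-0.013, 0, 0]},
  {"claw": 42, "turn": [0, 0, 0], "xyz": [-0.011, 0, 0]},
  {"claw": 42, "turn": [0, 0, 0], "xyz": [-0.006, 0, 0]},
  {"claw": 42, "turn": [0, 0, 0], "xyz": [-0.003, 0, 0]},
  {"claw": 42, "turn": [0, 0, 0], "xyz": [-0.001, 0, 0]},
  {"claw": 42, "turn": [0, 0, 0], "xyz": [0, 0, 0]},
  {"claw": 42, "turn": [0, 0, 0], "xyz": [0.015, 0, 0]},
  {"claw": 42, "turn": [0, 0, 0], "xyz": [0.015, 0, 0]},
  {"claw": 42, "turn": [0, 0, 0], "xyz": [0, 0, -0.045]},
  {"claw": 42, "turn": [0, 0, 0], "xyz": [0, 0, -0.043]},
  {"claw": 42, "turn": [0, 0, 0], "xyz": [-0.013, -0.03, 0]},
  {"claw": 42, "turn": [0, 0, 0], "xyz": [-0.012, -0.031, 0]},
  {"claw": 42, "turn": [0, 0, 0], "xyz": [0, 0, 0]},
  {"claw": 42, "turn": [0, 0, 0], "xyz": [0, 0, 0]},
])

```text
time_s: 34.3
ee_pos: [0.6229, -0.0211, 0.0923]
tool_rot: [[-0.998, 0.061, -0.0], [0.061, 0.998, 0.0], [0.0, 0.0, -1.0]]
wrist_force: [-0.2, -0.0, -0.1]
gripper_width: 0.0359
```

```bash
python3 go.py 10,61,25;python3 blk.py; python3 look.py 11;python3 ov.py 11 .6105 -.082 -.058 0 1.571 .85
```

```text
t 34.3 rack mm [ 8.9 61.5] z 0.0923 angle deg 0.19 j6 -92.7 w 0.0359 F [-0.2 -0.  -0.1]
10,61,25 tool shift mm [-1.1 -0.5 67.3]
wrist [52.1 -1.7] 0.56
scene [-141.9 -160.7] 0.85
scene [ 53.9 122.9] 0.79
scene [47.8  3.3] 0.76
scene [-149.  -297.2] 0.64
scene [  25.1 -286.1] 0.4
34.5 [ 0.623  -0.0207  0.0923] [-0.9982  0.0601 -0.0001  0.0601  0.9982  0.0001] [ -6.1858  36.8652  89.3313   0.0039  53.8116 -92.7425]
```

View pics/ov_w11.png

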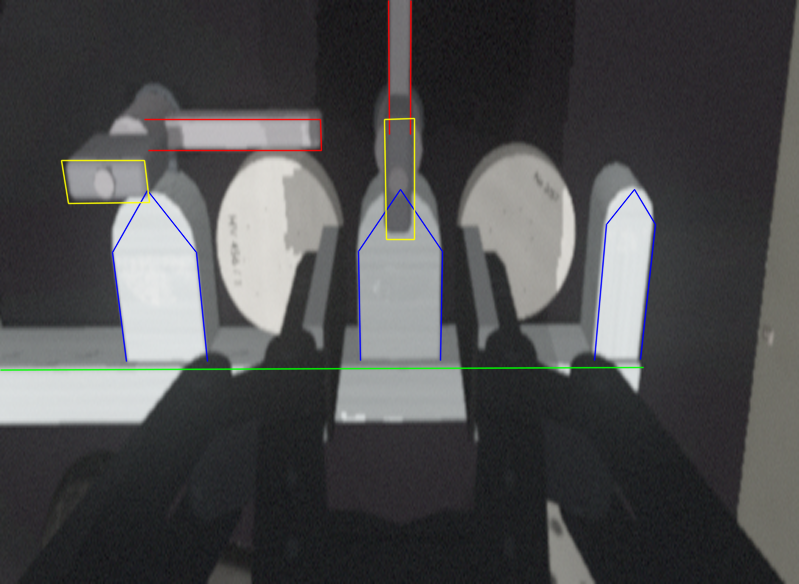

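Both blocks seated and the middle gate fully shut. Now shut the left gate.

Call:
drive_tool([
  {"claw": 42, "turn": [0, 0, 0], "xyz": [-0.001, -0.0005, 0.035]},
  {"claw": 42, "turn": [0, 0, 0], "xyz": [0, 0, 0.032]},
  {"claw": 0, "turn": [0, 0, 0], "xyz": [0, 0, 0]},
  {"claw": 0, "turn": [0, 0, 0], "xyz": [0, 0, 0]},
  {"claw": 0, "turn": [0, 0, 0], "xyz": [0, 0, 0]},
  {"claw": 0, "turn": [0, 0, 0], "xyz": [0, 0, 0]},
  {"claw": 0, "turn": [0, 0, 9], "xyz": [0, 0, 0]},
  {"claw": 0, "turn": [0, 0, 9], "xyz": [0, 0, 0]},
  {"claw": 0, "turn": [0, 0, 9], "xyz": [0, 0, 0]},
  {"claw": 0, "turn": [0, 0, 9], "xyz": [0, 0, 0]},
  {"claw": 0, "turn": [0, 0, 9], "xyz": [0, 0, 0]},
  {"claw": 0, "turn": [0, 0, 9], "xyz": [0, 0, 0]},
  {"claw": 0, "turn": [0, 0, 9], "xyz": [0, 0, 0]},
  {"claw": 0, "turn": [0, 0, 9], "xyz": [0, 0, 0]},
  {"claw": 0, "turn": [0, 0, 9], "xyz": [0, 0, 0]},
  {"claw": 0, "turn": [0, 0, 9], "xyz": [0, 0, 0]},
  {"claw": 0, "turn": [0, 0, 0], "xyz": [0, 0, 0]},
  {"claw": 0, "turn": [0, 0, 0], "xyz": [0, 0, 0]},
])

```text
time_s: 36.85
ee_pos: [0.6236, -0.0204, 0.0234]
tool_rot: [[0.061, 0.998, -0.001], [0.998, -0.061, 0.002], [0.002, -0.001, -1.0]]
wrist_force: [12.2, 8.8, -35.7]
gripper_width: 0.0178
```

Call:
drive_tool([
  {"claw": 50, "turn": [0, 0, 0], "xyz": [0, 0, 0]},
  {"claw": 50, "turn": [0, 0, 0], "xyz": [0, 0, 0]},
  {"claw": 50, "turn": [0, 0, 0], "xyz": [0, 0, -0.034]},
  {"claw": 50, "turn": [0, 0, 0], "xyz": [0, 0, -0.034]},
  {"claw": 50, "turn": [0, 0, 0], "xyz": [-0.04, 0, 0]},
  {"claw": 50, "turn": [0, 0, 0], "xyz": [-0.04, 0, 0]},
  {"claw": 50, "turn": [0, 0, 0], "xyz": [-0.04, 0, 0]},
  {"claw": 50, "turn": [0, 0, 0], "xyz": [-0.04, 0, 0]},
  {"claw": 50, "turn": [0, 0, 0], "xyz": [-0.04, 0, 0]},
  {"claw": 50, "turn": [0, 0, 0], "xyz": [-0.042, 0, 0]},
  {"claw": 50, "turn": [0, 0, -10.4], "xyz": [0, 0, 0]},
  {"claw": 50, "turn": [0, 0, -10.4], "xyz": [0, 0, 0]},
  {"claw": 50, "turn": [0, 0, -10.4], "xyz": [0, 0, 0]},
  {"claw": 50, "turn": [0, 0, -10.4], "xyz": [0, 0, 0]},
  {"claw": 50, "turn": [0, 0, 0], "xyz": [0, 0, 0]},
  {"claw": 50, "turn": [0, 0, 0], "xyz": [0, 0, 0]},
])

```text
time_s: 38.85
ee_pos: [0.6095, -0.2638, 0.094]
tool_rot: [[-0.614, 0.789, 0.001], [0.789, 0.614, -0.001], [-0.001, 0.0, -1.0]]
wrist_force: [-0.6, -0.4, -0.2]
gripper_width: 0.0429
```

```bash
python3 go.py 10,-183,25;python3 blk.py; python3 look.py 12;python3 ov.py 12 .6105 -.082 -.058 1.571 1.571 .85
```

```text
t 38.85 rack mm [   9.6 -181.5] z 0.094 angle deg 48.81 j6 -65.3 w 0.0429 F [-0.6 -0.4 -0.2]
10,-183,25 tool shift mm [-1.3 -0.7 69. ]
wrist [-150.2 -292. ] 0.98
wrist [-140.9 -159.6] 0.84
wrist [47.1 -3.6] 0.77
scene [-141.5 -162. ] 0.92
scene [48.9  0.8] 0.73
scene [-151.  -296.1] 0.66
scene [  27.3 -289.1] 0.61
scene [ 55.2 122.3] 0.54
39.05 [ 0.6094 -0.2637  0.0934] [-0.6158  0.7879  0.0001  0.7879  0.6158 -0.0001] [-27.4124  40.454   82.3132  -0.0015  57.2259 -65.4252]
```

View pics/ov_w12.png

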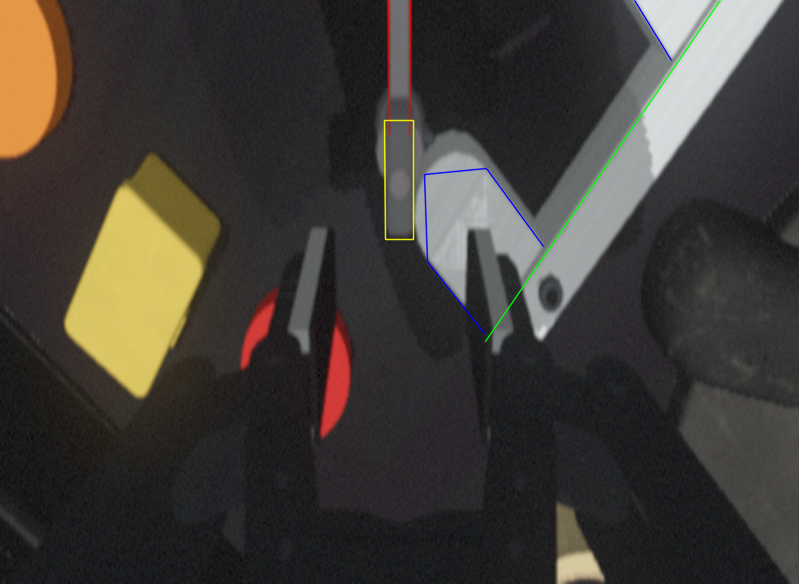

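View pics/ov_s12.png

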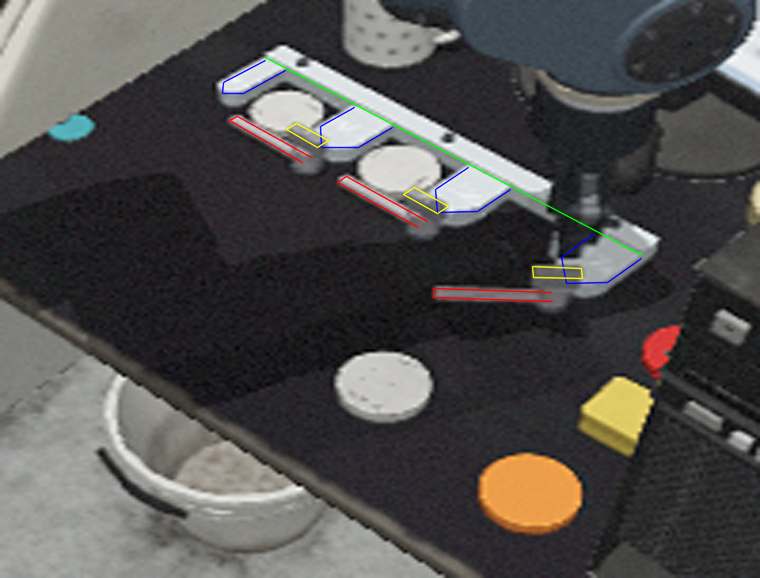

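Call:
drive_tool([
  {"claw": 50, "turn": [0, 0, 0], "xyz": [-0.001, -0.0005, 0.035]},
  {"claw": 50, "turn": [0, 0, 0], "xyz": [0, 0, 0.033]},
  {"claw": 0, "turn": [0, 0, 0], "xyz": [0, 0, 0]},
  {"claw": 0, "turn": [0, 0, 0], "xyz": [0, 0, 0]},
  {"claw": 0, "turn": [0, 0, 0], "xyz": [0, 0, 0]},
  {"claw": 0, "turn": [0, 0, 0], "xyz": [0, 0, 0]},
  {"claw": 0, "turn": [0, 0, 0], "xyz": [0, 0, 0]},
  {"claw": 0, "turn": [0, 0, -9.7], "xyz": [0, 0, 0]},
  {"claw": 0, "turn": [0, 0, -9.7], "xyz": [0, 0, 0]},
  {"claw": 0, "turn": [0, 0, -9.7], "xyz": [0, 0, 0]},
  {"claw": 0, "turn": [0, 0, -9.7], "xyz": [0, 0, 0]},
  {"claw": 0, "turn": [0, 0, -9.7], "xyz": [0, 0, 0]},
  {"claw": 0, "turn": [0, 0, 0], "xyz": [0, 0, 0]},
  {"claw": 42, "turn": [0, 0, 0], "xyz": [0, 0, 0]},
  {"claw": 42, "turn": [0, 0, 0], "xyz": [0, 0, 0]},
  {"claw": 42, "turn": [0, 0, 0], "xyz": [0, 0, -0.035]},
  {"claw": 42, "turn": [0, 0, 0], "xyz": [0, 0, -0.035]},
])

```text
time_s: 41.28
ee_pos: [0.6106, -0.265, 0.0979]
tool_rot: [[-0.998, 0.061, 0.003], [0.061, 0.998, -0.001], [-0.003, -0.001, -1.0]]
wrist_force: [-0.7, 0.4, 0.0]
gripper_width: 0.0364
```

Call:
drive_tool([
  {"claw": 42, "turn": [0, 0, 0], "xyz": [0.05, 0.005, 0]},
  {"claw": 42, "turn": [0, 0, 0], "xyz": [0.05, 0.005, 0]},
  {"claw": 42, "turn": [0, 0, 0], "xyz": [0.05, 0.005, 0]},
  {"claw": 42, "turn": [0, 0, 0], "xyz": [0.05, 0.005, 0]},
  {"claw": 42, "turn": [0, 0, 0], "xyz": [0, 0, 0]},
  {"claw": 42, "turn": [0, 0, 0], "xyz": [0, 0, 0]},
])

```text
time_s: 42.02
ee_pos: [0.4127, -0.2339, 0.0967]
tool_rot: [[-0.998, 0.06, 0.003], [0.06, 0.998, -0.002], [-0.004, -0.002, -1.0]]
wrist_force: [-0.7, 0.1, -0.2]
gripper_width: 0.036
```

```bash
python3 go.py -196,-161,4;python3 blk.py; python3 look.py 13;python3 ov.py 13 .6105 -.082 -.058 1.571 1.571 0
```

```text
t 42.025 rack mm [-188.6 -163.1] z 0.0967 angle deg 0.13 j6 -121.7 w 0.036 F [-0.7  0.1 -0.2]
-196,-161,4 tool shift mm [ 7.7  2.3 92.7]
wrist [-142.1 -163. ] 0.83
wrist [-148.8 -295. ] 0.73
scene [ -53.3 -307.5] 0.64
scene [-149.7 -296.6] 0.57
scene [  24.4 -284. ] 0.55
42.225 [ 0.4121 -0.2332  0.0955] [-0.9983  0.059   0.0009  0.059   0.9983 -0.0006] [ -35.1388   23.8529  112.311     0.0031   43.7715 -121.7586]
```

View pics/w13.png

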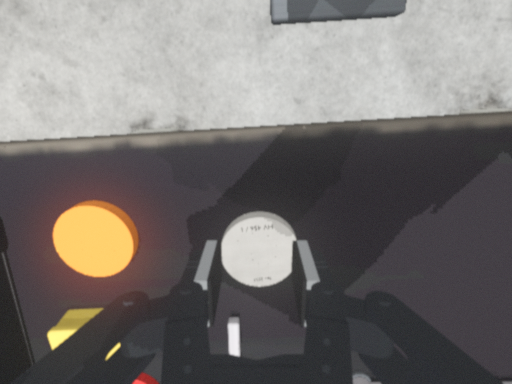

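View pics/ov_s13.png

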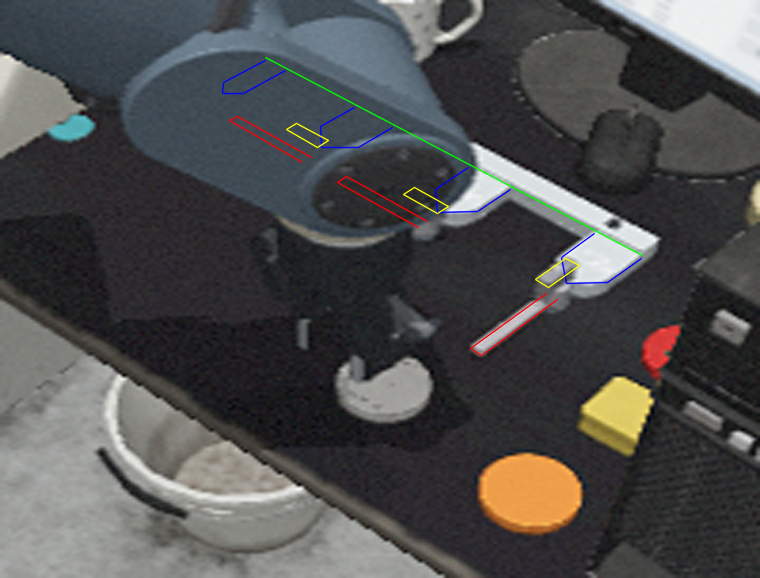

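Call:
drive_tool([
  {"claw": 42, "turn": [0, 0, 0], "xyz": [0.007, 0.001, 0.045]},
  {"claw": 42, "turn": [0, 0, 0], "xyz": [0, 0, 0.03]},
  {"claw": 42, "turn": [0, 0, 0], "xyz": [0, 0, 0.0165]},
  {"claw": 42, "turn": [0, 0, 0], "xyz": [0, 0, 0]},
  {"claw": 42, "turn": [0, 0, 0], "xyz": [-0.011, 0, 0]},
  {"claw": 42, "turn": [0, 0, 0], "xyz": [-0.01, 0, 0]},
  {"claw": 42, "turn": [0, 0, 0], "xyz": [-0.013, 0.006, 0]},
  {"claw": 42, "turn": [0, 0, 0], "xyz": [-0.013, 0.006, 0]},
  {"claw": 42, "turn": [0, 0, 0], "xyz": [-0.013, 0.006, 0]},
  {"claw": 42, "turn": [0, 0, 0], "xyz": [-0.013, 0.006, 0]},
  {"claw": 42, "turn": [0, 0, 0], "xyz": [-0.013, 0.006, 0]},
  {"claw": 42, "turn": [0, 0, 0], "xyz": [-0.013, 0.006, 0]},
  {"claw": 42, "turn": [0, 0, 0], "xyz": [-0.01, 0.004, 0]},
  {"claw": 42, "turn": [0, 0, 0], "xyz": [-0.003, 0, 0]},
  {"claw": 42, "turn": [0, 0, 0], "xyz": [0, 0, 0]},
])

```text
time_s: 44.2
ee_pos: [0.5184, -0.1981, 0.0036]
tool_rot: [[-0.998, 0.059, 0.0], [0.059, 0.998, 0.0], [-0.0, 0.0, -1.0]]
wrist_force: [-1.0, 1.1, -0.9]
gripper_width: 0.0359
```

```bash
python3 go.py 13.5,-122,4;python3 blk.py; python3 look.py 14
```

```text
t 44.2 rack mm [ -85.2 -121.2] z 0.0036 angle deg 0.07 j6 -112.3 w 0.0359 F [-1.   1.1 -0.9]
13.5,-122,4 tool shift mm [-98.7  -0.7  -0.4]
wrist [ -46.1 -123.2] 0.58
scene [-147.8 -294.6] 0.56
scene [  27.1 -286.4] 0.41
scene [ 52.6 122.2] 0.39
44.4 [ 0.5182 -0.1983  0.0038] [-0.9982  0.0596  0.0001  0.0596  0.9982  0.    ] [ -25.75     39.4553  101.6491    0.0063   38.8904 -112.3381]
```

View pics/w14.png

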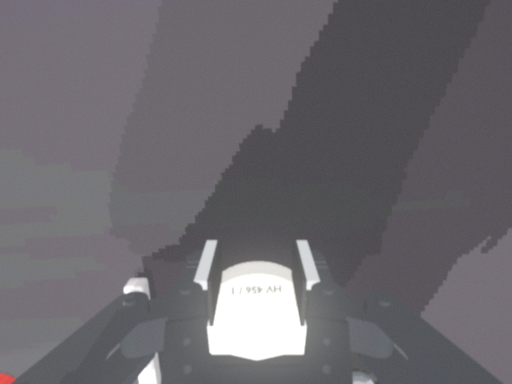

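Nested and aligned. Push it in, retreat and go above the right knob.

Call:
drive_tool([
  {"claw": 42, "turn": [0, 0, 0], "xyz": [-0.013, -0.0005, 0]},
  {"claw": 42, "turn": [0, 0, 0], "xyz": [-0.013, 0, 0]},
  {"claw": 42, "turn": [0, 0, 0], "xyz": [-0.013, 0, 0]},
  {"claw": 42, "turn": [0, 0, 0], "xyz": [-0.013, 0, 0]},
  {"claw": 42, "turn": [0, 0, 0], "xyz": [-0.013, 0, 0]},
  {"claw": 42, "turn": [0, 0, 0], "xyz": [-0.013, 0, 0]},
  {"claw": 42, "turn": [0, 0, 0], "xyz": [-0.011, 0, 0]},
  {"claw": 42, "turn": [0, 0, 0], "xyz": [-0.006, 0, 0]},
  {"claw": 42, "turn": [0, 0, 0], "xyz": [-0.003, 0, 0]},
  {"claw": 42, "turn": [0, 0, 0], "xyz": [-0.0005, 0, 0]},
  {"claw": 42, "turn": [0, 0, 0], "xyz": [0, 0, 0]},
  {"claw": 42, "turn": [0, 0, 0], "xyz": [0.015, 0, 0]},
  {"claw": 42, "turn": [0, 0, 0], "xyz": [0.015, 0, 0]},
  {"claw": 42, "turn": [0, 0, 0], "xyz": [0, 0, -0.045]},
  {"claw": 42, "turn": [0, 0, 0], "xyz": [0, 0, -0.043]},
  {"claw": 42, "turn": [0, 0, 0], "xyz": [-0.013, -0.03, 0]},
  {"claw": 42, "turn": [0, 0, 0], "xyz": [-0.013, -0.031, 0]},
  {"claw": 42, "turn": [0, 0, 0], "xyz": [0, 0, 0]},
  {"claw": 42, "turn": [0, 0, 0], "xyz": [0, 0, 0]},
])

```text
time_s: 46.88
ee_pos: [0.6087, -0.2647, 0.0916]
tool_rot: [[-0.998, 0.059, -0.0], [0.059, 0.998, 0.0], [0.0, 0.0, -1.0]]
wrist_force: [0.5, -0.9, -0.1]
gripper_width: 0.0354
```

```bash
python3 go.py 10,-183,25;python3 blk.py; python3 look.py 15;python3 ov.py 15 .6105 -.082 -.058 1.571 1.571 0
```

```text
t 46.875 rack mm [   8.8 -182.5] z 0.0916 angle deg 0.08 j6 -114.1 w 0.0354 F [ 0.5 -0.9 -0.1]
10,-183,25 tool shift mm [-1.2 -0.6 66.6]
wrist [  48.4 -121.1] 0.85
wrist [  26.8 -289.3] 0.61
wrist [   5.7 -182.4] 0.16
scene [48.8 -0.7] 0.86
scene [  49.6 -121.7] 0.84
scene [-147.  -294.7] 0.77
scene [ 53.2 122.8] 0.64
47.075 [ 0.609  -0.2644  0.0919] [-0.9983  0.0585 -0.0001  0.0585  0.9983  0.0001] [ -27.4893   40.5718   82.3465    0.0034   57.0907 -114.1348]
```

View pics/ov_w15.png

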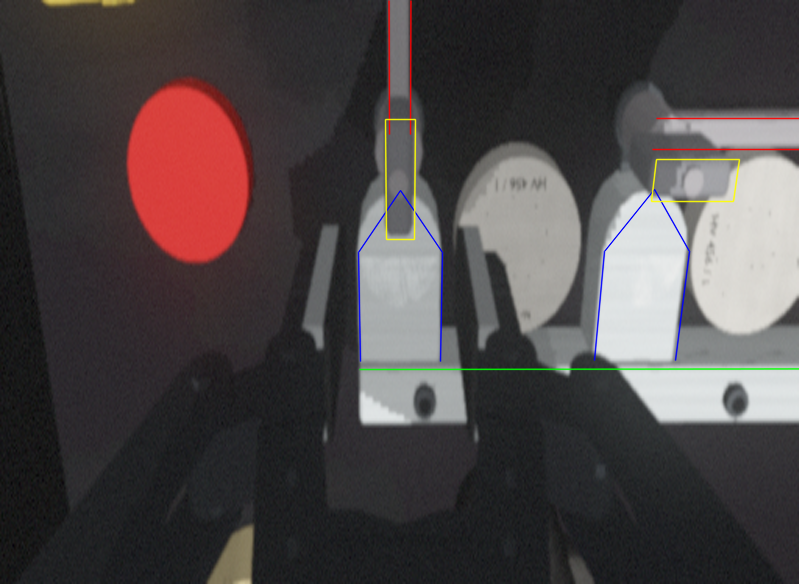

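Call:
drive_tool([
  {"claw": 42, "turn": [0, 0, 0], "xyz": [-0.001, -0.0005, 0.035]},
  {"claw": 42, "turn": [0, 0, 0], "xyz": [0, 0, 0.032]},
  {"claw": 0, "turn": [0, 0, 0], "xyz": [0, 0, 0]},
  {"claw": 0, "turn": [0, 0, 0], "xyz": [0, 0, 0]},
  {"claw": 0, "turn": [0, 0, 0], "xyz": [0, 0, 0]},
  {"claw": 0, "turn": [0, 0, 0], "xyz": [0, 0, 0]},
  {"claw": 0, "turn": [0, 0, 9], "xyz": [0, 0, 0]},
  {"claw": 0, "turn": [0, 0, 9], "xyz": [0, 0, 0]},
  {"claw": 0, "turn": [0, 0, 9], "xyz": [0, 0, 0]},
  {"claw": 0, "turn": [0, 0, 9], "xyz": [0, 0, 0]},
  {"claw": 0, "turn": [0, 0, 9], "xyz": [0, 0, 0]},
  {"claw": 0, "turn": [0, 0, 9], "xyz": [0, 0, 0]},
  {"claw": 0, "turn": [0, 0, 9], "xyz": [0, 0, 0]},
  {"claw": 0, "turn": [0, 0, 9], "xyz": [0, 0, 0]},
  {"claw": 0, "turn": [0, 0, 9], "xyz": [0, 0, 0]},
  {"claw": 0, "turn": [0, 0, 9], "xyz": [0, 0, 0]},
  {"claw": 0, "turn": [0, 0, 0], "xyz": [0, 0, 0]},
  {"claw": 0, "turn": [0, 0, 0], "xyz": [0, 0, 0]},
])

```text
time_s: 49.42
ee_pos: [0.6101, -0.2636, 0.0227]
tool_rot: [[0.059, 0.998, -0.0], [0.998, -0.059, 0.003], [0.003, -0.001, -1.0]]
wrist_force: [13.5, 5.3, -33.2]
gripper_width: 0.0178
```

Call:
drive_tool([
  {"claw": 50, "turn": [0, 0, 0], "xyz": [0, 0, 0]},
  {"claw": 50, "turn": [0, 0, 0], "xyz": [0, 0, 0]},
  {"claw": 50, "turn": [0, 0, 0], "xyz": [0, 0, -0.034]},
  {"claw": 50, "turn": [0, 0, 0], "xyz": [0, 0, -0.034]},
  {"claw": 50, "turn": [0, 0, 0], "xyz": [0, -0.04, -0.045]},
  {"claw": 50, "turn": [0, 0, 0], "xyz": [0.03, -0.04, -0.045]},
  {"claw": 50, "turn": [0, 0, 0], "xyz": [0.03, -0.03, -0.045]},
  {"claw": 50, "turn": [0, 0, -10], "xyz": [0, 0, 0]},
  {"claw": 50, "turn": [0, 0, -10], "xyz": [0, 0, 0]},
  {"claw": 50, "turn": [0, 0, -10], "xyz": [0, 0, 0]},
  {"claw": 50, "turn": [0, 0, -10], "xyz": [0, 0, 0]},
  {"claw": 50, "turn": [0, 0, -10], "xyz": [0, 0, 0]},
  {"claw": 50, "turn": [0, 0, -10], "xyz": [0, 0, 0]},
  {"claw": 50, "turn": [0, 0, -10], "xyz": [0, 0, 0]},
  {"claw": 50, "turn": [0, 0, -10], "xyz": [0, 0, 0]},
  {"claw": 50, "turn": [0, 0, -10], "xyz": [0, 0, 0]},
  {"claw": 50, "turn": [0, 0, 0], "xyz": [0, 0, 0]},
  {"claw": 50, "turn": [0, 0, 0], "xyz": [0, 0, 0]},
])

```text
time_s: 51.68
ee_pos: [0.5065, -0.2017, 0.2252]
tool_rot: [[-0.998, 0.063, 0.001], [0.063, 0.998, -0.0], [-0.001, -0.0, -1.0]]
wrist_force: [-0.1, 0.6, 0.5]
gripper_width: 0.0431
```

```bash
python3 go.py;python3 blk.py; python3 look.py 16 screwdriver_1 bit_box_1;python3 ov.py 16 .6105 -.082 -.058 1.571 1.571 1.571
```

```text
t 51.675 rack mm [ -96.9 -125.6] z 0.2252 angle deg 0.3 j6 -113.0 w 0.0431 F [-0.1  0.6  0.5]
wrist [  52.5 -122.8] 0.97
wrist [-149.4 -296.7] 0.81
wrist [49.1 -1.9] 0.73
wrist [   7.3 -183.4] 0.68
wrist [  27.3 -289.9] 0.57
scene [-152.6 -295.7] 0.97
scene [ 54.5 122.4] 0.76
scene [50.4 -0.3] 0.49
scene [  26.4 -286.9] 0.43
51.875 [ 0.5064 -0.2016  0.2247] [-0.9982  0.0608  0.0001  0.0608  0.9982 -0.0001] [ -26.6011   19.9857   95.791    -0.0007   64.217  -113.1175]
wrist screwdriver_1 [(array([ 0.6671,  0.0334, -0.0007]), 0.45)]
scene screwdriver_1 [(array([0.4076, 0.2348, 0.0001]), 0.77)]
wrist bit_box_1 [(array([ 0.5341, -0.3866,  0.0017]), 0.91), (array([ 0.6535, -0.2077,  0.0002]), 0.4)]
scene bit_box_1 [(array([ 0.5371, -0.3818, -0.0038]), 0.78)]
```

View pics/ov_w16.png

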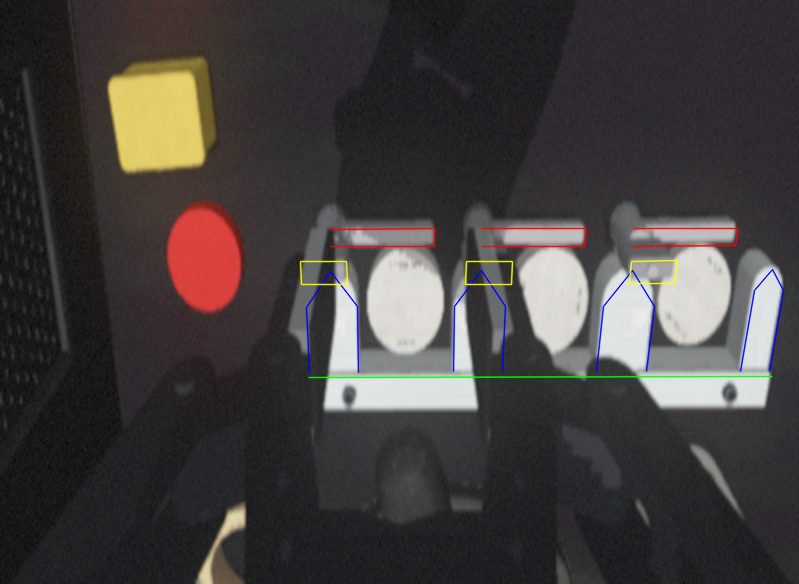

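View pics/ov_s16.png

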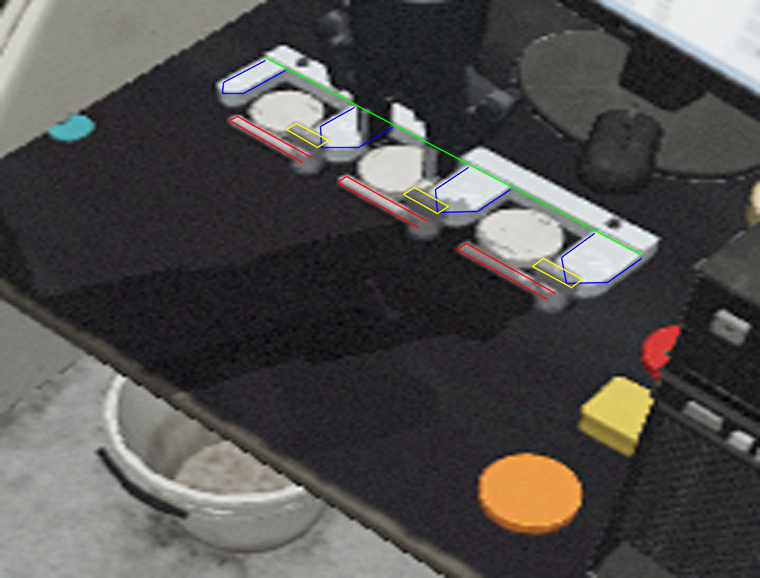

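All three gates line up with the shut overlay, and the blocks sit within a few mm of the bay centres. The bystanders haven't moved. Handing in.

```bash
python3 -c "
from workcell import r
print(r.job_done())"
```

```text
the job is handed in; nothing more can be done
None
```

All three blocks are in the rack, one to a bay, with all three gates turned shut. I handed the job in at about 52 s on the robot's clock; no verdict came back.

- **What I did:** I opened each gate by its knob, pushed each block in with two spread fingertips, and shut the gate behind it. The left block was knocked aside to about rack (-160, 51) mm partway through. I slid it sideways back in line with its bay before pushing it in.
- **Blocks:** the last network readings put all three blocks within about 5 mm of their bay centres, against the 15 mm limit. The left block is at about (53–55, 122) mm, the middle at (49–50, -1) and the right at (52, -123). The cameras differed from each other by only a few mm.
- **Gates:** in the last pictures all three bars lie on the fully shut overlay at 1.571 rad, to within about a millimetre or two. I have no direct reading of the gate joints.
- **Bystanders:** the bit box and the two look-alikes (orange and red discs) are where they were at the start. I judged the screwdriver from a scene camera reading only. That reading, (0.408, 0.235), differs from the first one, (0.403, 0.277), because the two networks report different points on it, so they can't be compared directly. The arm never went near it.
- **Forces:** while a gate knob was gripped against its stop, the wrist read about 35 N, against the 120 N limit. The gripper was clear of everything at the end.

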